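# Pack the cocoa tins flush and sweep the rim

## Task

Pack every cocoa tin upright in the wooden crate so that none stands above the rim: tall tins in the deep bay, low tins in the shallow bay; one tall tin has been put in the shallow bay by mistake. With all tins in, check the rim by sliding the red-gripped gauge bar right across the crate to its far stop and then back home, and then ring the counter bell by pressing its plunger fully down and letting it up again. Leave the jar and the cup where they are.

Things in the scene. Friction and masses are not known exactly. Their poses are not given: they have to be found in the camera images.
- crate: wooden packing crate, fixed to the table; origin at the centre of its underside, long sides along its y. Inside 124 mm (x) by 286 mm (y), walls 8 mm, rim 70 mm above the table. A 4 mm partition at y = 0, as high as the rim, parts it into two bays of 124 x 141 mm: deep (y < 0), shallow (y > 0). Rails outside the long walls, at x = +-83 mm, 60 mm high, reach y = +-220 mm
- deep_floor (a point): centre of the deep bay's plywood floor, 8 mm above the table (62 mm below the rim), at y = -72.5 mm of the crate. Each bay takes three tins in a row along y, 47 mm apart, each with its 50 mm side along the crate's x, in a 62 mm wide channel between two grey foam ledges, 31 mm wide and 10 mm above the bay's floor; above the ledges fingers have room at either x side of a tin
- shallow_floor (a point): centre of the shallow bay's cork floor, 30 mm above the table (40 mm below the rim), at y = +72.5 mm of the crate; its foam ledges rise to 40 mm above the table
- gauge (a joint): travel of the gauge bar, m: 0 at home beyond the end of the shallow bay (bar at y = +190 mm of the crate), growing along the crate's -y to 0.355 at the far stop beyond the deep bay. About 2 N of friction; it stays where left. The bar is an aluminium beam across the crate, 14 mm thick (y), underside 3 mm above the rim, top 85 mm above the table; a tin standing above the rim stops it
- gauge_grip (a point): centre of the red grip on top of the gauge bar: a block 40 mm (crate x) x 18 mm (crate y) x 28 mm high, from 85 to 113 mm above the table; this point is 99 mm above the table; it moves with the bar
- plunger_top (a point): centre of the top face of the brass plunger head of the counter bell, head 24 mm across and 6 mm thick, top 60 mm above the table when up; the bell is a steel dome 72 mm across and 42 mm high on a black foot 80 mm across, fixed to the table. The head is pressed straight down.
- plunger (a joint): how far the bell's plunger head is pressed, m: 0 up, 0.008 at its stop; a spring (about 1.4 N at first, 5 N at the stop) lifts it again
- tall1_c (a point): tall chocolate-brown cocoa tin with a brass lid and a cream band, a box 50 (its x) x 40 (its y) x 58 mm high, 0.11-0.21 kg; this point is its centre, 29 mm above its underside; z is up through the lid; this one has been stood in the shallow bay, where it sticks up 18 mm above the rim, its sides along the crate's
- tall2_c (a point): tall chocolate-brown cocoa tin with a brass lid and a cream band, a box 50 (its x) x 40 (its y) x 58 mm high, 0.11-0.21 kg; this point is its centre, 29 mm above its underside; z is up through the lid
- tall3_c (a point): tall chocolate-brown cocoa tin with a brass lid and a cream band, a box 50 (its x) x 40 (its y) x 58 mm high, 0.11-0.21 kg; this point is its centre, 29 mm above its underside; z is up through the lid
- low1_c (a point): low burgundy cocoa tin with a red lid and a cream band, a box 50 (its x) x 40 (its y) x 36 mm high, 0.08-0.15 kg; this point is its centre, 18 mm above its underside; z is up through the lid
- low2_c (a point): low burgundy cocoa tin with a red lid and a cream band, a box 50 (its x) x 40 (its y) x 36 mm high, 0.08-0.15 kg; this point is its centre, 18 mm above its underside; z is up through the lid
- low3_c (a point): low burgundy cocoa tin with a red lid and a cream band, a box 50 (its x) x 40 (its y) x 36 mm high, 0.08-0.15 kg; this point is its centre, 18 mm above its underside; z is up through the lid
- jar: bystander: amber glass jar with a brass lid, 56 mm across, 85 mm high; origin under its centre
- cup: bystander: steel cup, 56 mm across the rim, 60 mm high; origin under its centre
There are look-alikes about, which are no part of the job. What is shaped like the part that bears tall2_c but purple is not meant. What is shaped like the part that bears tall3_c but purple is not meant.

How it is judged:
On the way, in this order (a step that is already met when the one before it is completed fails the run):
1. all tins stand in the crate below its rim, tall ones in the deep bay, low ones in the shallow bay, let go (z of tall1_c in the frame of crate between 0.01 and 0.0405 m and x of tall1_c in the frame of crate between -0.062 and 0.062 m and y of tall1_c in the frame of crate between -0.143 and 0 m and angle between each of tall1_c, tall2_c, tall3_c, low1_c, low2_c, low3_c's own z axis and vertical below 0.15 rad and z of tall2_c in the frame of crate between 0.01 and 0.0405 m and x of tall2_c in the frame of crate between -0.062 and 0.062 m and y of tall2_c in the frame of crate between -0.143 and 0 m and z of tall3_c in the frame of crate between 0.01 and 0.0405 m and x of tall3_c in the frame of crate between -0.062 and 0.062 m and y of tall3_c in the frame of crate between -0.143 and 0 m and z of low1_c in the frame of crate between 0.01 and 0.0515 m and x of low1_c in the frame of crate between -0.062 and 0.062 m and y of low1_c in the frame of crate between 0 and 0.143 m and z of low2_c in the frame of crate between 0.01 and 0.0515 m and x of low2_c in the frame of crate between -0.062 and 0.062 m and y of low2_c in the frame of crate between 0 and 0.143 m and z of low3_c in the frame of crate between 0.01 and 0.0515 m and x of low3_c in the frame of crate between -0.062 and 0.062 m and y of low3_c in the frame of crate between 0 and 0.143 m and contact force between the fingers and tall1 below 0.3 N and contact force between the fingers and tall2 below 0.3 N and contact force between the fingers and tall3 below 0.3 N and contact force between the fingers and low1 below 0.3 N and contact force between the fingers and low2 below 0.3 N and contact force between the fingers and low3 below 0.3 N), for 0.3 s.
2. the gauge bar has been slid across to its far stop, all tins in (value of joint gauge above 0.34 m and z of tall1_c in the frame of crate between 0.01 and 0.0405 m and x of tall1_c in the frame of crate between -0.062 and 0.062 m and y of tall1_c in the frame of crate between -0.143 and 0 m and angle between each of tall1_c, tall2_c, tall3_c, low1_c, low2_c, low3_c's own z axis and vertical below 0.15 rad and z of tall2_c in the frame of crate between 0.01 and 0.0405 m and x of tall2_c in the frame of crate between -0.062 and 0.062 m and y of tall2_c in the frame of crate between -0.143 and 0 m and z of tall3_c in the frame of crate between 0.01 and 0.0405 m and x of tall3_c in the frame of crate between -0.062 and 0.062 m and y of tall3_c in the frame of crate between -0.143 and 0 m and z of low1_c in the frame of crate between 0.01 and 0.0515 m and x of low1_c in the frame of crate between -0.062 and 0.062 m and y of low1_c in the frame of crate between 0 and 0.143 m and z of low2_c in the frame of crate between 0.01 and 0.0515 m and x of low2_c in the frame of crate between -0.062 and 0.062 m and y of low2_c in the frame of crate between 0 and 0.143 m and z of low3_c in the frame of crate between 0.01 and 0.0515 m and x of low3_c in the frame of crate between -0.062 and 0.062 m and y of low3_c in the frame of crate between 0 and 0.143 m), for 0.1 s.
3. the gauge bar is back home (value of joint gauge below 0.025 m), for 0.1 s.
4. the bell's plunger is pressed down to its stop (value of joint plunger above 0.0065 m), for 0.05 s.
At the end, for the whole second after the job is handed in: every tin that is there stands upright (within 0.15 rad) at rest in its bay of the crate (tall tins deep, low tins shallow), its top no higher than the rim; the gauge bar is home (within 30 mm) and the bell plunger is up (within 2 mm) (z of tall1_c in the frame of crate between 0.01 and 0.0405 m and x of tall1_c in the frame of crate between -0.062 and 0.062 m and y of tall1_c in the frame of crate between -0.143 and 0 m and angle between each of tall1_c, tall2_c, tall3_c, low1_c, low2_c, low3_c's own z axis and vertical below 0.15 rad and z of tall2_c in the frame of crate between 0.01 and 0.0405 m and x of tall2_c in the frame of crate between -0.062 and 0.062 m and y of tall2_c in the frame of crate between -0.143 and 0 m and z of tall3_c in the frame of crate between 0.01 and 0.0405 m and x of tall3_c in the frame of crate between -0.062 and 0.062 m and y of tall3_c in the frame of crate between -0.143 and 0 m and z of low1_c in the frame of crate between 0.01 and 0.0515 m and x of low1_c in the frame of crate between -0.062 and 0.062 m and y of low1_c in the frame of crate between 0 and 0.143 m and z of low2_c in the frame of crate between 0.01 and 0.0515 m and x of low2_c in the frame of crate between -0.062 and 0.062 m and y of low2_c in the frame of crate between 0 and 0.143 m and z of low3_c in the frame of crate between 0.01 and 0.0515 m and x of low3_c in the frame of crate between -0.062 and 0.062 m and y of low3_c in the frame of crate between 0 and 0.143 m and linear speed of each of tall1, tall2, tall3, low1, low2, low3 below 0.02 m/s and value of joint gauge below 0.03 m and value of joint plunger below 0.002 m); the robot touches nothing.
It fails at once if the jar is pushed away or tipped over (distance of jar from where it was at the start of the episode above 0.05 m or angle between jar's own z axis and vertical above 0.6 rad).
It fails at once if the cup is pushed away or tipped over (distance of cup from where it was at the start of the episode above 0.05 m or angle between cup's own z axis and vertical above 0.6 rad).
Of tall2, tall3, low1, low2, low3 only 3 to 5 are there at a start; the rules pass over those that are not, and their reading is None.
At some moment in a run one of tall2, tall3, low1, low2, low3 may be knocked a few centimetres aside while the robot is not near it.
It also fails if it takes over 210 s, if anything falls off the work surface, if the arm or the gripper's body presses on something with over 40 N, if the wrist force passes 120 N, or if a joint passes its speed limit or range.

## Robot

A 6-joint arm with a two-finger parallel gripper is mounted at the origin on the work surface. World frame = base frame: x ahead of the robot, y to its left, z up, the work surface at z = 0. Lengths are in m, angles in rad, forces in N, time in s.
With the tool pointing down it reaches from about 0.425 to 0.95 m from the base axis. Payload 3.5 kg.
Tool frame: the origin (TCP) lies midway between the tips of the shut fingers; the grasp point (between the pads) lies 19 mm behind it; z points along the fingers, y is the direction in which the jaws open and shut (so a half turn about z gives the same grasp; the last joint's range is limited). The gripper opens to 85 mm and grips with 20 to 120 N. Pads are 22 mm wide; open, the fingers measure 114 mm over their backs; the gripper's body (76 mm by 85 mm) begins 54 mm behind the grasp point. The pads swing forward as they close: fully open they stand 13 mm farther back than shut.
Start: joints at [1.18, 0.286, 1.577, -0, 1.279, -0.15], TCP at [0.161, 0.656, 0.204] pointing down, gripper open.
Joint ranges: [-2.77, 2.77], [-0.9, 2.22], [0.21, 2.48], [-1.53, 4.67], [0.24, 2.81], [-2.84, 2.84]. Speed limits (rad/s): [2.79, 2.79, 3.14, 3.14, 3.14, 3.14].

## Interface

Orientations are given as a unit quaternion [w, x, y, z].
In Python, from bench import bot, imaging gives the robot as it stands. The module is installed in compiled form; this text tells all that it offers.
- The arm moves only by the tool step_arm, never from a script. Its argument "deltas" is one flat list of numbers, 7 for each row, row after row: the turn, a rotation vector about the tool's x, y, z in degrees, then the shift along the tool's x, y, z in cm, then the finger opening in cm, from 0 to 8.54. In form: [ax, ay, az, tx, ty, tz, grip, ax, ay, az, tx, ty, tz, grip, ...]. A call has 1 to 12 rows; each row shifts and turns the commanded pose from where the row before left it, along the tool's axes as they then stand; what a row does not reach is not made up. A row lasts 1/10 s, in which the tool goes at most 50 mm and 8.59 degrees, less where a joint would pass 70% of its speed; a pose out of reach is approached as far as the arm can. A call is refused whole if a number of a shift passes 5 or a number of a turn 8.59, either way. A call with a gripper value outside its range is refused whole. The fingers move at their own pace and stop on an object; "squeeze" is the grip in N (left out, the last holds). Time passes only in rows, so rows that do not move let the fingers close. It gives the time, the measured TCP pose, the force and the opening at its end, in the units of the state.
- bot.state(): the state, without advancing time (a new reading comes with each control period).
- imaging.camera(name): name is "side" or "top" or "wrist"; returns (picture, depth): 420x560x3 uint8, red, green, blue; 420x560 float32, m along the optical axis (not along the pixel's ray), 0 where there is no reading.
- imaging.get_calibration(name): a dict with "fx", "fy", "cx", "cy" (pixels), "k1" (the pictures are not rectified: a ray, as slopes to the right and down, at radius r is drawn at 1 + k1 r^2 times it, then the intrinsics apply), "eye" and "rotation" of the camera in the world. Camera axes: x right, y down, z forward; pixel columns grow to the right and rows downward; lengths in m; the calibration is good to about 2 mm. A picture is of the moment at which its call begins: read the wrist's pose just before it. get_calibration takes no time and is no camera call; for the wrist camera it gives the pose at the moment of the call.
- bot.job_done(): hands the job in, once; it reports no verdict.
The state is a dict: "time": time; "joints": joint angles; "dq": joint speeds; "tau": joint torques, N m; "ee_pos": TCP position; "orientation": TCP orientation; "ft_force": force on the tool from outside, world axes, zero at the start; "moment": the same for the moment, N m; "opening": finger opening in m.
Only numpy, scipy, OpenCV 4.12 (cv2) and the standard library are available. Lean on these libraries where they do the work, as an engineer would, in place of code of your own. Each camera call takes 0.05 s, during which the arm holds its last target.

## Working session

There is one attempt and no reset: what is moved stays moved. The work goes in short steps, Python scripts to look and compute and a tool call to move; the robot and the scene stay as the last step left them, time stands still between calls to the robot, and variables do not carry over. Pictures are saved under pics/ and viewed, and the job is handed in when it is done.

Besides the shell and the picture viewer there is one more tool, called as a command line: name --argument value ..., lists and objects as JSON in quotes. step_arm: Moves the arm, as the interface text tells. Its arguments: {"type":"object","properties":{"deltas":{"type":"array"},"squeeze":{"type":"number"}},"required":["deltas"]}

```bash
mkdir -p pics; ls
cat > h.py <<'E'
import numpy as np, cv2
from bench import bot, imaging
def cal(n): return imaging.get_calibration(n)
def shot(n,fn=None):
    c=cal(n); p,d=imaging.camera(n)
    if fn: cv2.imwrite('pics/'+fn,p[:,:,::-1])
    return c,p,d
def rays(c,u,v):
    x=(np.asarray(u,float)-c['cx'])/c['fx'];y=(np.asarray(v,float)-c['cy'])/c['fy']
    xu,yu=x.copy(),y.copy()
    for _ in range(20):
        s=1+c['k1']*(xu**2+yu**2); xu,yu=x/s,y/s
    return np.stack([xu,yu,np.ones_like(xu)],-1)
def world(c,u,v,d):
    R=np.array(c['rotation']).reshape(3,3)
    return (rays(c,u,v)*np.asarray(d)[...,None])@R.T+np.array(c['eye'])
def onplane(c,u,v,z):
    R=np.array(c['rotation']).reshape(3,3); e=np.array(c['eye'])
    r=rays(c,u,v)@R.T
    return e+r*((z-e[2])/r[...,2])[...,None]
def cloud(c,d):
    v,u=np.mgrid[0:d.shape[0],0:d.shape[1]]
    return world(c,u,v,d)
def proj(c,P):
    R=np.array(c['rotation']).reshape(3,3); q=(np.asarray(P)-np.array(c['eye']))@R
    x=q[...,:2]/q[...,2:]; r=1+c['k1']*(x**2).sum(-1,keepdims=True)
    x=x*r; return np.stack([x[...,0]*c['fx']+c['cx'],x[...,1]*c['fy']+c['cy']],-1)
E
python3 - <<'E'
from h import *
print(bot.state())
for n in('top','side','wrist'):
    c,p,d=shot(n,n+'0.png'); print(n,c,d.min(),d.max())
    np.savez('pics/'+n+'0.npz',p=p,d=d)
E
```

```text
pics
{'time': 0.0, 'joints': array([ 1.18001366e+00,  2.87202897e-01,  1.57818954e+00,  5.51943865e-06,
        1.27861488e+00, -1.49969752e-01]), 'dq': array([ 8.79390439e-04,  1.22639286e-03, -3.98519409e-03,  9.19773287e-04,
       -8.47128269e-05, -2.98402480e-04]), 'tau': array([ 7.04803024e-04, -4.05983591e+01, -2.92629951e+01, -4.80081792e-05,
        5.76735532e-03, -1.02046307e-06]), 'ee_pos': array([0.16065001, 0.65484977, 0.20211566]), 'orientation': array([-3.25017014e-04,  1.20116439e-01,  9.92759076e-01, -1.16276483e-03]), 'ft_force': array([ 0.16700888,  0.37027948, -0.4357448 ]), 'moment': array([-0.03322011,  0.02345815,  0.07432021]), 'opening': 0.08499281629416129}
top {'fx': 402.0618871724018, 'fy': 402.0618871724018, 'cx': 278.84733658273416, 'cy': 212.62899970479833, 'k1': 0.03227841488635206, 'eye': array([ 0.43028458, -0.01241871,  1.18510191]), 'rotation': array([ 0.02910238, -0.70273841,  0.71066347, -0.01640734])} 0.0 2.0479724
side {'fx': 545.7259152873801, 'fy': 545.7259152873801, 'cx': 268.839364589868, 'cy': 200.6327190364854, 'k1': -0.01804114200642624, 'eye': array([-0.1868852 , -0.723848  ,  1.09778068]), 'rotation': array([-0.35711165,  0.86156624, -0.3305957 ,  0.14450386])} 0.0 3.8460326
wrist {'fx': 299.0194743133432, 'fy': 299.0194743133432, 'cx': 276.7141918494296, 'cy': 210.2593012053712, 'k1': 0.010921687453354124, 'eye': array([0.09361156, 0.67066838, 0.37262687]), 'rotation': array([0.10890142, 0.77931366, 0.61137204, 0.08387448])} 0.0 1.4563073
```

Rotation is a quaternion (wxyz); fix the helper.

```bash
sed -i "s/R=np.array(c\['rotation'\]).reshape(3,3)/R=Q(c['rotation'])/" h.py
cat >> h.py <<'E'
from scipy.spatial.transform import Rotation
def Q(q): return Rotation.from_quat([q[1],q[2],q[3],q[0]]).as_matrix()
E
python3 -c "
import cv2
a=cv2.imread('pics/top0.png');cv2.imwrite('pics/top0b.png',cv2.resize(a,(800,600)))"
```

```text
(no output)
```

View pics/top0b.png

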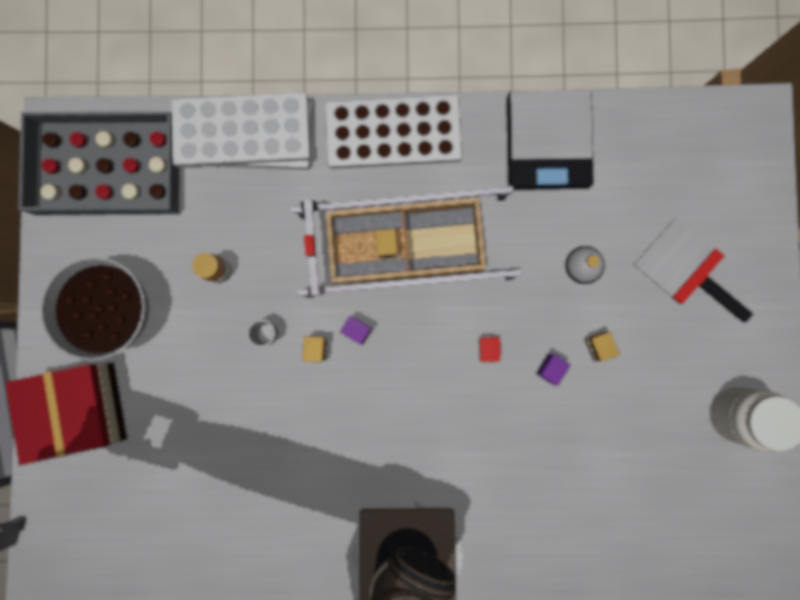

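View pics/side0.png

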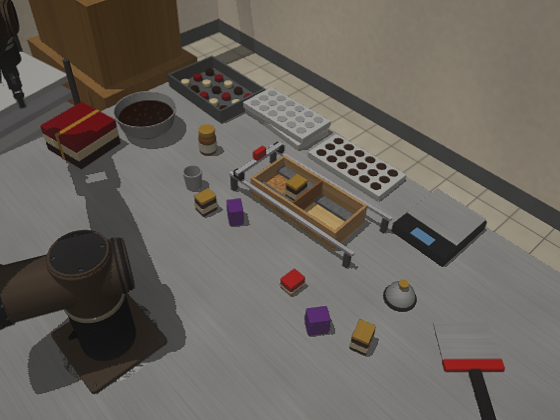

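View pics/wrist0.png

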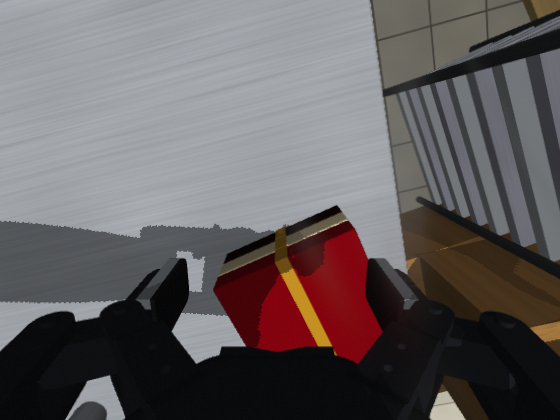

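Run:
```python
from h import *
for n in('top','side'):
    c=cal(n); print(n,proj(c,np.array([[.16,.655,.2],[0,0,0],[.5,0,0],[.5,.3,0.]])).round(0))
c=cal('top');z=np.load('pics/top0.npz');p,d=z['p'],z['d']
W=cloud(c,d)
for u,v in[(219,244),(343,244),(422,242),(271,170),(310,170),(410,183),(216,171),(146,186),(184,232),(249,231),(387,258),(40,290)]: print(u,v,W[v,u].round(3),p[v,u])
```

```text
top [[  8. 355.]
 [284. 390.]
 [282. 215.]
 [180. 216.]]
side [[ 24. 111.]
 [109. 338.]
 [271. 230.]
 [204. 174.]]
219 244 [0.417 0.176 0.059] [181 151  83]
343 244 [ 0.413 -0.173  0.035] [179  54  51]
422 242 [ 0.417 -0.387  0.06 ] [171 141  77]
271 170 [0.62  0.027 0.084] [173 144  78]
310 170 [ 0.632 -0.085  0.003] [190 177 140]
410 183 [ 0.584 -0.365  0.043] [136 127 117]
216 171 [0.614 0.175 0.113] [176  46  43]
146 186 [0.58  0.374 0.081] [172 143  81]
184 232 [0.453 0.289 0.001] [153 153 154]
249 231 [0.452 0.092 0.059] [117  68 144]
387 258 [ 0.374 -0.291  0.055] [112  59 139]
40 290 [0.301 0.647 0.098] [152 106  61]
```

Run:
```python
from h import *
c=cal('top');z=np.load('pics/top0.npz');p,d=z['p'],z['d']
cv2.imwrite('pics/crop1.png',cv2.resize(p[120:280,190:450,::-1],None,fx=3,fy=3,interpolation=cv2.INTER_CUBIC))
z=np.load('pics/side0.npz');p=z['p']
cv2.imwrite('pics/crop2.png',cv2.resize(p[130:360,180:420,::-1],None,fx=2.6,fy=2.6,interpolation=cv2.INTER_CUBIC))
```

```text
(no output)
```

View pics/crop1.png

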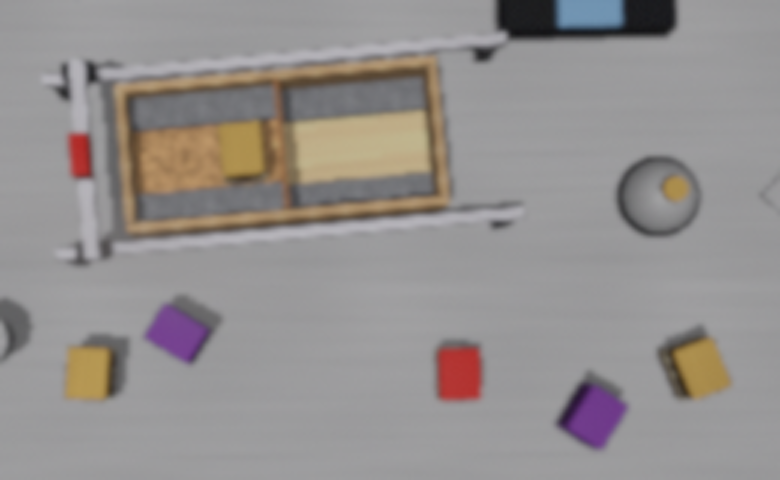

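View pics/crop2.png

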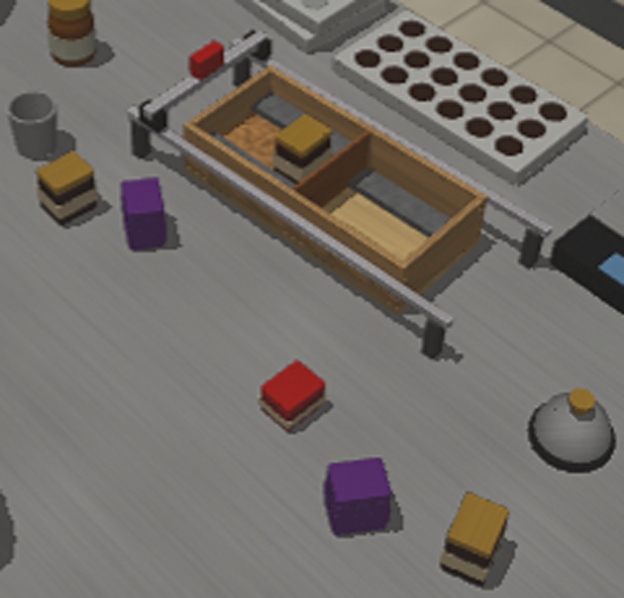

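```bash
cat >> h.py <<'E'
def rect(c,mask,z,near,win=30):
    m=np.zeros_like(mask,np.uint8); u,v=near
    m[v-win:v+win,u-win:u+win]=mask[v-win:v+win,u-win:u+win]
    cs,_=cv2.findContours(m,cv2.RETR_EXTERNAL,cv2.CHAIN_APPROX_NONE)
    cc=max(cs,key=cv2.contourArea); cc=cc[:,0,:].astype(float)
    P=onplane(c,cc[:,0],cc[:,1],z)[:,:2]
    r=cv2.minAreaRect((P*1000).astype(np.float32)); return r
E
python3 - <<'E'
from h import *
c=cal('top');z=np.load('pics/top0.npz');p,d=z['p'],z['d']
h=cv2.cvtColor(p,cv2.COLOR_RGB2HSV)
H,S,V=h[...,0],h[...,1],h[...,2]
br=((H>12)&(H<30)&(S>115)&(V>125)); red=((H<6)|(H>172))&(S>130)&(V>110)
for m,zz,n,w in[(br,.058,(219,244),16),(br,.058,(422,242),16),(red,.036,(343,244),16),(br,.088,(271,170),12),(red,.113,(216,171),12),(br,.06,(415,183),10)]:
    print(n,rect(c,m,zz,n,w))
# crate rails/ rim: wood mask
W=cloud(c,d)
wood=((H>8)&(H<22)&(S>60)&(np.abs(W[...,2]-.07)<.012))
m=np.zeros_like(wood,np.uint8);m[135:205,222:345]=wood[135:205,222:345]
cv2.imwrite('pics/wood.png',cv2.resize(m*255,None,fx=1.4,fy=1.4))
print(rect(c,m,.07,(285,170),75), m.sum())
for pt in [(0.6,0.04,.088)]: print(W[168:173,266:276,2].round(3))
E
```

```text
(219, 244) ((418.4028015136719, 176.0163116455078), (33.68473815917969, 42.151737213134766), 89.92310333251953)
(422, 242) ((416.5898742675781, -390.84100341796875), (45.5588264465332, 35.85614013671875), 21.09264373779297)
(343, 244) ((413.1275939941406, -172.04595947265625), (36.895626068115234, 45.28746032714844), 89.41910552978516)
(271, 170) ((619.16552734375, 35.544193267822266), (49.592708587646484, 49.94070053100586), 89.40632629394531)
(216, 171) ((612.5846557617188, 173.32687377929688), (13.50041389465332, 35.43852615356445), 89.91837310791016)
(415, 183) ((583.3970336914062, -371.3528747558594), (17.600704193115234, 15.854575157165527), 43.14973449707031)
((627.92578125, -5.8612823486328125), (140.73374938964844, 301.1900939941406), 4.390873432159424) 1104
[[0.089 0.087 0.086 0.089 0.09  0.088 0.092 0.089 0.09  0.09 ]
 [0.088 0.089 0.089 0.092 0.089 0.087 0.084 0.085 0.086 0.087]
 [0.086 0.084 0.086 0.083 0.09  0.084 0.09  0.094 0.087 0.087]
 [0.088 0.087 0.086 0.085 0.089 0.087 0.088 0.086 0.088 0.087]
 [0.087 0.088 0.087 0.083 0.087 0.087 0.088 0.089 0.087 0.092]]
```

View pics/wood.png

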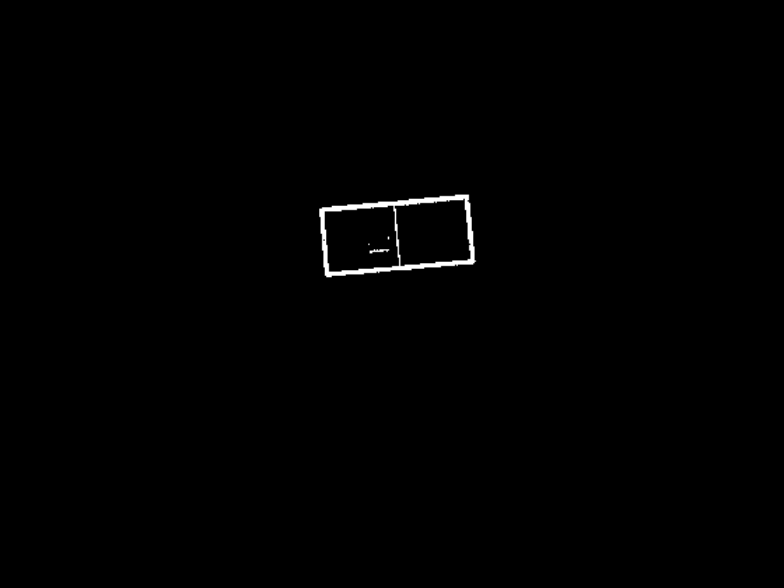

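step_arm --deltas '[0,0,8,0,0,-0.8,8.5,0,0,8,0,0,-0.8,8.5,0,0,8,0,0,-0.8,8.5,0,0,8,0,0,-0.8,8.5,0,0,8,0,0,-0.8,8.5,0,0,8,0,0,-0.8,8.5,0,0,8,0,0,-0.8,8.5,0,0,8,0,0,-0.8,8.5,0,0,8,0,0,-0.8,8.5,0,0,0,0,0,0,8.5]'

```text
time: 1.15
ee_pos: [0.1611, 0.6559, 0.2767]
orientation: [-0.0, 0.681, 0.733, 0.001]
ft_force: [0.6, -0.0, 0.1]
opening: 0.0846
```

```bash
cat > go.py <<'E'
# usage: go.py x y z(world) yawdeg  [crate|world]: prints tool-frame deltas
import sys
from h import *
CR=np.array([.628,-.0059]); TH=np.deg2rad(4.4)
def crate2w(x,y): return CR+np.array([np.cos(TH)*x-np.sin(TH)*y, np.sin(TH)*x+np.cos(TH)*y])
def w2crate(x,y):
    a,b=x-CR[0],y-CR[1]; return np.cos(TH)*a+np.sin(TH)*b,-np.sin(TH)*a+np.cos(TH)*b
if __name__=='__main__':
    s=bot.state(); R=Q(s['orientation']); p=s['ee_pos']
    yaw=np.rad2deg(np.arctan2(R[1,1],R[0,1]))
    print('t',round(s['time'],2),'pos',p.round(4),'crate',np.round(w2crate(p[0],p[1]),4),'yaw',yaw.round(2),'tilt z',R[:,2].round(4),'open',round(s['opening'],4),'f',s['ft_force'].round(1),'j',s['joints'].round(2))
    if len(sys.argv)>4:
        x,y,z,w=map(float,sys.argv[1:5])
        t=np.array([x,y,z])
        if len(sys.argv)>5: t[:2]=crate2w(x,y); w+=4.4
        Rn=R; d=R.T@(t-p)*100
        # desired R: yaw w, pointing down
        a=np.deg2rad(w); yv=np.array([np.cos(a),np.sin(a),0]); zv=np.array([0,0,-1]); xv=np.cross(yv,zv)
        Rt=np.stack([xv,yv,zv],1)
        rv=np.rad2deg(Rotation.from_matrix(R.T@Rt).as_rotvec())
        print('shift cm in current axes',d.round(2),' in target axes',(Rt.T@(t-p)*100).round(2),'turn deg',rv.round(2))
E
python3 go.py 0 0.02 0.3 0 c
```

```text
t 1.15 pos [0.1611 0.6559 0.2767] crate [-0.4148  0.6957] yaw 4.22 tilt z [ 7.0e-04  1.8e-03 -1.0e+00] open 0.0846 f [ 0.6 -0.   0.1] j [1.18 0.24 1.5  0.   1.4  1.11]
shift cm in current axes [-67.43  41.69  -2.41]  in target axes [-67.57  41.48  -2.33] turn deg [ 0.05 -0.1  -0.18]
```

step_arm --deltas '[0,0,0,-4,2.5,0,8.5,0,0,0,-4,2.5,0,8.5,0,0,0,-4,2.5,0,8.5,0,0,0,-4,2.5,0,8.5,0,0,0,-4,2.5,0,8.5,0,0,0,-4,2.5,0,8.5,0,0,0,-4,2.5,0,8.5,0,0,0,-4,2.5,0,8.5,0,0,0,-4,2.5,0,8.5,0,0,0,-4,2.5,0,8.5,0,0,0,-4,2.5,-0.5,8.5,0,0,0,-4,2.5,-0.5,8.5]'

```text
time: 2.35
ee_pos: [0.4957, 0.197, 0.2848]
orientation: [-0.0, 0.679, 0.734, -0.0]
ft_force: [0.4, 1.0, 0.5]
opening: 0.0849
```

step_arm --deltas '[0,0,0,-4,2.5,0,8.5,0,0,0,-4,2.5,0,8.5,0,0,0,-4,2.5,0,8.5,0,0,0,-4,2.5,0,8.5,0,0,0,-2,1,0,8.5,0,0,0,0,0,0,8.5,0,0,0,0,0,0,8.5]'

```text
time: 3.05
ee_pos: [0.6177, 0.0277, 0.2848]
orientation: [-0.001, 0.68, 0.733, -0.0]
ft_force: [-0.2, 0.5, 0.1]
opening: 0.0851
```

```bash
python3 go.py 0 0.02 0.3 0 c
python3 - <<'E'
from h import *
c,p,d=shot('wrist','w1.png');np.savez('pics/w1.npz',p=p,d=d,**c)
E
```

```text
t 3.05 pos [0.6177 0.0277 0.2848] crate [-0.0077  0.0343] yaw 4.26 tilt z [-1.7e-03  9.0e-04 -1.0e+00] open 0.0851 f [-0.2  0.5  0.1] j [-0.12  0.11  1.63  0.    1.4  -0.19]
shift cm in current axes [-1.43  0.77 -1.53]  in target axes [-1.43  0.77 -1.52] turn deg [-0.09 -0.06 -0.14]
```

View pics/w1.png

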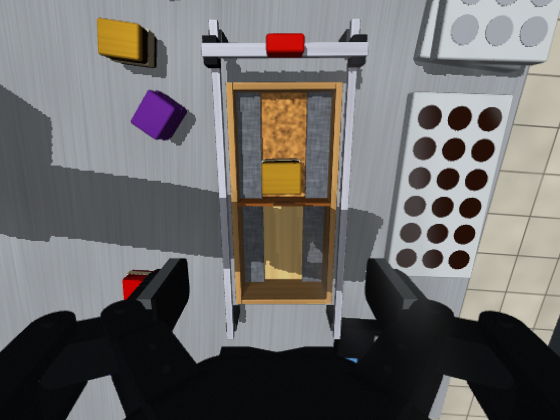

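Run:
```python
from h import *
from go import *
z=np.load('pics/w1.npz');p,d=z['p'],z['d'];c={k:z[k] for k in z.files if k not in'pd'}
for k in('fx','fy','cx','cy','k1'): c[k]=float(c[k])
h=cv2.cvtColor(p,cv2.COLOR_RGB2HSV);H,S,V=[h[...,i] for i in range(3)]
W=cloud(c,d)
wood=((H>8)&(H<22)&(S>60)&(np.abs(W[...,2]-.07)<.006)).astype(np.uint8)
m=np.zeros_like(wood);m[75:320,215:360]=wood[75:320,215:360]
ys,xs=np.nonzero(m);P=onplane(c,xs,ys,.07)[:,:2]
q=np.array([w2crate(*a) for a in P])
ok=(np.abs(q[:,0])<.08)&(np.abs(q[:,1])<.165)
q=q[ok]
print('rect',cv2.minAreaRect((P[ok]*1000).astype(np.float32)),ok.sum())
# wall lines
for name,sel in {'+x':(q[:,0]>.055)&(abs(q[:,1])<.13),'-x':(q[:,0]<-.055)&(abs(q[:,1])<.13)}.items():
    k=np.polyfit(q[sel][:,1],q[sel][:,0],1); print(name,k,q[sel][:,0].min(),q[sel][:,0].max())
for name,sel in {'+y':(q[:,1]>.13)&(abs(q[:,0])<.05),'-y':(q[:,1]<-.13)&(abs(q[:,0])<.05),'mid':(abs(q[:,1])<.01)&(abs(q[:,0])<.05)}.items():
    print(name,np.median(q[sel][:,1]),sel.sum())
br=((H>12)&(H<30)&(S>115)&(V>110)&(np.abs(W[...,2]-.088)<.008))
r=rect(c,br.astype(np.uint8),.088,(283,179),30);print('tall1',r,w2crate(r[0][0]/1000,r[0][1]/1000))
br=((H>12)&(H<30)&(S>115)&(V>110))&(np.abs(W[...,2]-.058)<.01)
print('tallA',rect(c,br.astype(np.uint8),.058,(120,40),35))
red=((H<6)|(H>172))&(S>130)&(V>110)&(np.abs(W[...,2]-.113)<.008)
r=rect(c,red.astype(np.uint8),.113,(285,43),25);print('grip',r,w2crate(r[0][0]/1000,r[0][1]/1000))
```

```text
rect ((628.428466796875, -3.701263427734375), (139.3785400390625, 300.47882080078125), 4.499995231628418) 4695
+x [-0.00162121  0.06572777] 0.05578645688865508 0.0703989991944911
-x [-0.00181844 -0.06474512] -0.06920899423901386 -0.05585768478803884
+y 0.14778005452986961 665
-y -0.1429697272355366 448
mid 0.0019810148377999784 300
tall1 ((621.7009887695312, 32.73628234863281), (48.5244026184082, 38.7428092956543), 4.287495136260986) (np.float64(-0.0033163084514266495), np.float64(0.03900566567128221))
tallA ((417.31500244140625, 179.71044921875), (38.020774841308594, 47.439002990722656), 86.54027557373047)
grip ((614.0258178710938, 177.82510375976562), (38.070213317871094, 16.409460067749023), 4.222348213195801) (np.float64(0.00016221465120194213), np.float64(0.18425570602864763))
```

```bash
sed -i 's/CR=.*; TH=.*/CR=np.array([.6283,-.0040]); TH=np.deg2rad(4.48)/; s/w+=4.4/w+=4.48/' go.py; python3 go.py -.0037 .0371 .05 0 c
```

```text
t 3.1 pos [0.6175 0.0284 0.2851] crate [-0.0082  0.0331] yaw 4.3 tilt z [-1.1e-03  8.0e-04 -1.0e+00] open 0.0851 f [ 0.3 -0.4  0.1] j [-0.12  0.11  1.63  0.    1.4  -0.19]
shift cm in current axes [ 0.38  0.48 23.51]  in target axes [ 0.4   0.45 23.51] turn deg [-0.06 -0.05 -0.18]
```

step_arm --deltas '[0,0,0,0.4,0.5,3,7,0,0,0,0,0,4,7,0,0,0,0,0,4,7,0,0,0,0,0,3,7,0,0,0,0,0,2,7,0,0,0,0,0,0,7]'

```text
time: 3.7
ee_pos: [0.6194, 0.0339, 0.1216]
orientation: [-0.003, 0.68, 0.734, -0.002]
ft_force: [-0.2, -0.0, 0.3]
opening: 0.0699
```

```bash
python3 go.py -.0037 .0371 .05 0 c
python3 - <<'E'
from h import *
c,p,d=shot('wrist','w2.png')
E
```

```text
t 3.7 pos [0.6194 0.0339 0.1216] crate [-0.0059  0.0385] yaw 4.38 tilt z [-0.0078  0.0012 -1.    ] open 0.0699 f [-0.2 -0.   0.3] j [-0.11  0.25  1.78  0.    1.12 -0.19]
shift cm in current axes [-0.15  0.28  7.16]  in target axes [-0.14  0.22  7.16] turn deg [-0.44 -0.1  -0.1 ]
```

View pics/w2.png

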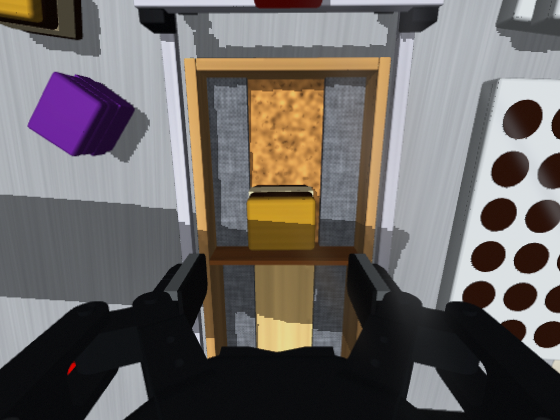

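step_arm --deltas '[-0.2,0,0,-0.1,0.2,2,7,0,0,0,0,0,2,7,0,0,0,0,0,2,7,0,0,0,0,0,1.1,7,0,0,0,0,0,0,7]'

```text
time: 4.25
ee_pos: [0.6247, 0.0315, 0.0544]
orientation: [0.001, 0.68, 0.733, 0.001]
ft_force: [0.4, 0.5, 0.5]
opening: 0.0698
```

```bash
python3 go.py -.0037 .0371 .05 0 c
```

```text
t 4.25 pos [0.6247 0.0315 0.0544] crate [-0.0008  0.0357] yaw 4.26 tilt z [ 2.5e-03  4.0e-04 -1.0e+00] open 0.0698 f [0.4 0.5 0.5] j [-0.11  0.34  1.81  0.    1.   -0.19]
shift cm in current axes [ 0.14 -0.29  0.44]  in target axes [ 0.14 -0.29  0.44] turn deg [ 0.14 -0.01 -0.22]
```

step_arm --deltas '[0,0,0,0.1,-0.3,0.4,7,0,0,0,0,0,0,4.5,0,0,0,0,0,0,4.5,0,0,0,0,0,0,4.5,0,0,0,0,0,0,4.5]' --squeeze 45

```text
time: 4.75
ee_pos: [0.6231, 0.0316, 0.052]
orientation: [0.002, 0.681, 0.733, 0.002]
ft_force: [-0.9, 0.1, 4.6]
opening: 0.0482
```

```bash
python3 go.py 0 -.119 .15 0 c
```

```text
t 4.75 pos [0.6231 0.0316 0.052 ] crate [-0.0024  0.0359] yaw 4.2 tilt z [ 5.7e-03  1.0e-04 -1.0e+00] open 0.0482 f [-0.9  0.1  4.6] j [-0.11  0.33  1.81  0.    0.99 -0.19]
shift cm in current axes [-15.49   0.37  -9.79]  in target axes [-15.49   0.24  -9.8 ] turn deg [ 0.33  0.02 -0.28]
```

step_arm --deltas '[0.3,0,-0.3,0,0,-2,4.5,0,0,0,0,0,-3,4.5,0,0,0,0,0,-3,4.5,0,0,0,-1,0,-1,4.5,0,0,0,-4,0.2,0,4.5,0,0,0,-4,0,0,4.5,0,0,0,-4,0,0,4.5,0,0,0,-2.2,0,0,4.5,0,0,0,0,0,0,4.5,0,0,0,0,0,0,4.5]'

```text
time: 5.75
ee_pos: [0.635, -0.1203, 0.1387]
orientation: [-0.002, 0.679, 0.734, -0.001]
ft_force: [0.7, -0.2, -1.8]
opening: 0.0483
```

```bash
python3 go.py 0 -.1175 .032 0 c
python3 - <<'E'
from h import *
c,p,d=shot('wrist','w3.png')
E
```

```text
t 5.75 pos [ 0.635  -0.1203  0.1387] crate [-0.0024 -0.1165] yaw 4.41 tilt z [-0.0044  0.0011 -1.    ] open 0.0483 f [ 0.7 -0.2 -1.8] j [-0.34  0.28  1.7  -0.    1.16 -0.42]
shift cm in current axes [-0.12  0.28 10.67]  in target axes [-0.1   0.24 10.67] turn deg [-0.24 -0.08 -0.07]
```

View pics/w3.png

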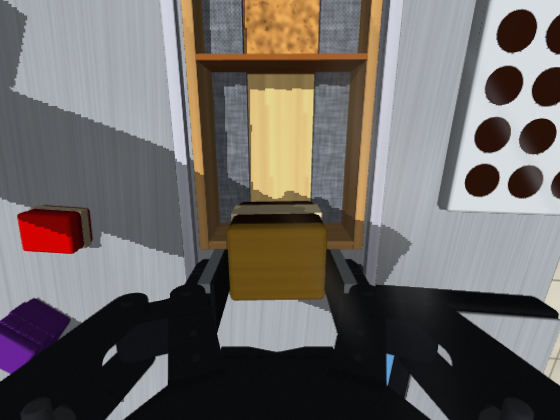

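step_arm --deltas '[0,0,0,0,0.2,2,4.5,0,0,0,0,0,2.5,4.5,0,0,0,0,0,2.5,4.5,0,0,0,0,0,2,4.5,0,0,0,0,0,1,4.5,0,0,0,0,0,0.3,4.5,0,0,0,0,0,0,4.5]'

```text
time: 6.5
ee_pos: [0.6381, -0.119, 0.0376]
orientation: [-0.001, 0.678, 0.735, -0.001]
ft_force: [0.3, 0.5, -2.0]
opening: 0.0481
```

```bash
python3 go.py 0 -.1175 .030 0 c
```

```text
t 6.5 pos [ 0.6381 -0.119   0.0376] crate [ 0.0007 -0.1154] yaw 4.55 tilt z [-1.7e-03 -1.0e-04 -1.0e+00] open 0.0481 f [ 0.3  0.5 -2. ] j [-0.34  0.41  1.75 -0.    0.99 -0.42]
shift cm in current axes [-0.21 -0.07  0.76]  in target axes [-0.21 -0.07  0.76] turn deg [-0.1  -0.    0.07]
```

step_arm --deltas '[0,0,0,-0.1,0,0.4,4.5,0,0,0,0,0,0.3,4.5,0,0,0,0,0,0,4.5]'

```text
time: 6.8
ee_pos: [0.638, -0.1207, 0.0307]
orientation: [-0.0, 0.679, 0.734, -0.001]
ft_force: [-0.5, -1.0, -2.1]
opening: 0.0481
```

```bash
python3 go.py 0 -.1175 .030 0 c
```

```text
t 6.8 pos [ 0.638  -0.1207  0.0307] crate [ 0.0006 -0.1171] yaw 4.5 tilt z [-1.5e-03 -2.0e-04 -1.0e+00] open 0.0481 f [-0.5 -1.  -2.1] j [-0.34  0.42  1.75 -0.    0.98 -0.42]
shift cm in current axes [-0.04 -0.06  0.07]  in target axes [-0.04 -0.06  0.07] turn deg [-0.09  0.    0.02]
```

step_arm --deltas '[0,0,0,0,0,0.2,4.5,0,0,0,0,0,0,4.8,0,0,0,0,0,0,6.8,0,0,0,0,0,0,6.8,0,0,0,0,0,-2,6.8,0,0,0,0,0,-3,6.8,0,0,0,0,0,-4,6.8,0,0,0,0,0,-4,6.8,0,0,0,0,0,-4,6.8,0,0,0,0,0,-3,6.8]'

```text
time: 7.8
ee_pos: [0.6392, -0.1208, 0.2319]
orientation: [0.001, 0.679, 0.734, 0.0]
ft_force: [-0.3, -0.8, -0.2]
opening: 0.0682
```

```bash
python3 go.py .4166 -.391 .25 24
python3 - <<'E'
from h import *
c,p,d=shot('wrist','w4.png')
c,p,d=shot('top','t4.png');np.savez('pics/t4.npz',p=p,d=d)
h=cv2.cvtColor(p,cv2.COLOR_RGB2HSV);H,S,V=[h[...,i] for i in range(3)]
br=((H>12)&(H<30)&(S>115)&(V>125)); red=((H<6)|(H>172))&(S>130)&(V>110)
for m,zz,n,w in[(br,.058,(219,244),20),(br,.058,(422,242),20),(red,.036,(343,244),20)]:
    r=rect(c,m,zz,n,w);print(n,r,cv2.boxPoints(r).round(0).tolist())
E
```

```text
t 7.8 pos [ 0.6392 -0.1208  0.2319] crate [ 0.0018 -0.1173] yaw 4.5 tilt z [ 0.0022 -0.0014 -1.    ] open 0.0682 f [-0.3 -0.8 -0.2] j [-0.34  0.21  1.61 -0.    1.31 -0.42]
shift cm in current axes [-25.19 -24.31  -1.82]  in target axes [-15.63 -31.33  -1.81] turn deg [  0.1    0.11 -19.5 ]
(219, 244) ((418.4135437011719, 174.68923950195312), (36.45313262939453, 41.878143310546875), 89.36835479736328) [[397.0, 157.0], [439.0, 156.0], [440.0, 193.0], [398.0, 193.0]]
(422, 242) ((417.05902099609375, -390.090087890625), (46.157958984375, 36.19613265991211), 21.10054588317871) [[389.0, -382.0], [402.0, -415.0], [445.0, -399.0], [432.0, -365.0]]
(343, 244) ((412.426513671875, -185.95216369628906), (13.804131507873535, 46.15287780761719), 77.47325134277344) [[388.0, -188.0], [433.0, -198.0], [436.0, -184.0], [391.0, -174.0]]
```

View pics/w4.png

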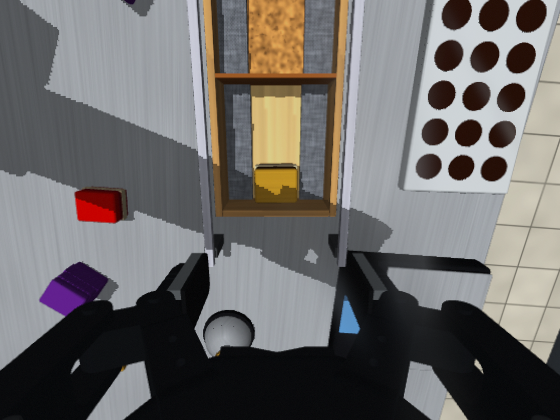

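View pics/t4.png

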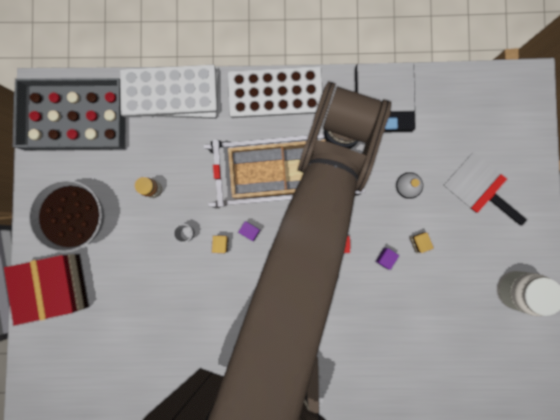

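step_arm --deltas '[0,0,-8.3,0,0,0,7.5,0,0,-8.3,0,0,0,7.5,0,0,0,-2.1,-3.8,0,7.5,0,0,0,-2.1,-3.8,0,7.5,0,0,0,-2.1,-3.8,0,7.5,0,0,0,-2.1,-3.8,0,7.5,0,0,0,-2.1,-3.8,0,7.5,0,0,0,-2.1,-3.8,0,7.5,0,0,0,-2.1,-3.8,2,7.5,0,0,0,-2.1,-3.8,3,7.5,0,0,0,0,0,0,7.5,0,0,0,0,0,0,7.5]'

```text
time: 9.1
ee_pos: [0.4154, -0.3847, 0.1785]
orientation: [-0.002, 0.567, 0.824, 0.0]
ft_force: [0.7, -0.6, -0.6]
opening: 0.0748
```

```bash
cat > wt.py <<'E'
# wrist measure: wt.py file color ztop u v win
import sys
from h import *
fn,col,zt=sys.argv[1],sys.argv[2],float(sys.argv[3])
c,p,d=shot('wrist',fn)
h=cv2.cvtColor(p,cv2.COLOR_RGB2HSV);H,S,V=[h[...,i] for i in range(3)]
W=cloud(c,d)
m=((H>12)&(H<30)&(S>115)&(V>90)) if col=='br' else ((H<6)|(H>172))&(S>130)&(V>90)
m=(m&(np.abs(W[...,2]-zt)<.008)).astype(np.uint8)
n,l,st,ce=cv2.connectedComponentsWithStats(m)
for i in range(1,n):
    if st[i][4]<200: continue
    ys,xs=np.nonzero(l==i); P=onplane(c,xs,ys,zt)[:,:2]*1000
    r=cv2.minAreaRect(P.astype(np.float32)); b=cv2.boxPoints(r)
    e=[b[1]-b[0],b[2]-b[1]]; e=max(e,key=np.linalg.norm); a=np.rad2deg(np.arctan2(e[1],e[0]))
    a=(a+90)%180-90
    print('px',ce[i].round(0),st[i],'center',np.round(r[0],1),'size',np.round(r[1],1),'long-axis yaw',a.round(1))
E
python3 wt.py w5.png br .058; python3 go.py .417 -.391 .022 21
```

```text
px [434. 242.] [423 231  23  22 381] center [ 584.2 -371. ] size [21.9 23.1] long-axis yaw -21.7
t 9.15 pos [ 0.4166 -0.3846  0.1798] crate [-0.2408 -0.3629] yaw 21.07 tilt z [-0.002   0.0011 -1.    ] open 0.0752 f [-0.1  0.1  0.3] j [-0.92  0.07  1.87 -0.    1.2  -1.29]
shift cm in current axes [-0.64 -0.17 15.78]  in target axes [-0.61 -0.19 15.78] turn deg [-0.08 -0.1   0.07]
```

View pics/w5.png

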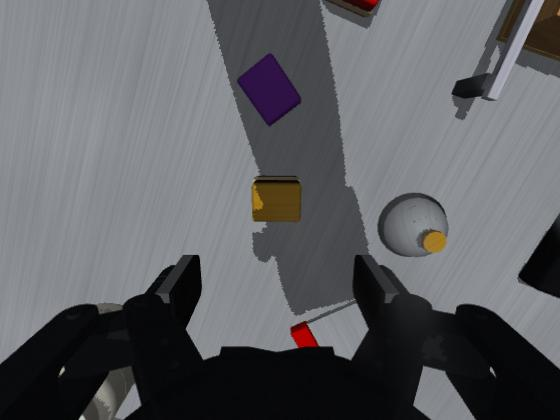

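```bash
sed -i 's/V>90/V>50/g' wt.py; python3 wt.py w5.png br .058
```

```text
px [546.  10.] [535   0  24  23 257] center [ 570.2 -153.3] size [11.5 19.5] long-axis yaw -86.7
px [275. 201.] [ 251  182   49   39 1810] center [ 416.2 -390.5] size [48.2 39.6] long-axis yaw 19.7
px [432. 240.] [421 230  23  22 388] center [ 583.8 -370.9] size [22.4 23.6] long-axis yaw -17.6
```

step_arm --deltas '[0,0,1,-0.6,-0.2,3,7.5,0,0,0,0,0,3.5,7.5,0,0,0,0,0,3.5,7.5,0,0,0,0,0,3,7.5,0,0,0,0,0,1.5,7.5,0,0,0,0,0,0.9,7.5,0,0,0,0,0,0,7.5]'

```text
time: 9.9
ee_pos: [0.4172, -0.3909, 0.0265]
orientation: [-0.001, 0.572, 0.82, -0.0]
ft_force: [-0.3, -0.0, 0.6]
opening: 0.0747
```

```bash
python3 go.py .4162 -.3905 .022 20
```

```text
t 9.9 pos [ 0.4172 -0.3909  0.0265] crate [-0.2407 -0.3693] yaw 20.17 tilt z [-1.8e-03  1.0e-04 -1.0e+00] open 0.0747 f [-0.3 -0.   0.6] j [-0.93  0.27  1.95 -0.    0.92 -1.28]
shift cm in current axes [ 0.07 -0.08  0.45]  in target axes [ 0.07 -0.08  0.45] turn deg [-0.1  -0.04  0.17]
```

step_arm --deltas '[0,0,0,0,0,0.4,7.5,0,0,0,0,0,0,4.5,0,0,0,0,0,0,4.5,0,0,0,0,0,0,4.5,0,0,0,0,0,0,4.5,0,0,0,0,0,-2,4.5,0,0,0,0,0,-4,4.5,0,0,0,0,0,-4,4.5,0,0,7.8,0,0,-4,4.5,0,0,7.8,0,0,-1.5,4.5,0,0,0,0,0,0,4.5]'

```text
time: 11.0
ee_pos: [0.4177, -0.3926, 0.1806]
orientation: [0.002, 0.679, 0.734, -0.001]
ft_force: [-0.3, -0.2, -1.8]
opening: 0.0478
```

```bash
python3 go.py 0 -.071 .15 0 c
```

```text
t 11.0 pos [ 0.4177 -0.3926  0.1806] crate [-0.2403 -0.3709] yaw 4.51 tilt z [ 0.0016 -0.0048 -1.    ] open 0.0478 f [-0.3 -0.2 -1.8] j [-0.93  0.08  1.86 -0.    1.2  -1.01]
shift cm in current axes [29.99 24.04  2.94]  in target axes [29.99 24.03  3.06] turn deg [0.07 0.28 0.03]
```

step_arm --deltas '[0,0,0,3.7,3,0,4.5,0,0,0,3.7,3,0,4.5,0,0,0,3.7,3,0,4.5,0,0,0,3.7,3,0,4.5,0,0,0,3.7,3,0,4.5,0,0,0,3.7,3,0,4.5,0,0,0,3.7,3,1,4.5,0,0.3,0,3.7,2.8,1.5,4.5,0,0,0,0.4,0.2,0,4.5,0,0,0,0,0,0,4.5,0,0,0,0,0,0,4.5]'

```text
time: 12.1
ee_pos: [0.6314, -0.0739, 0.1505]
orientation: [-0.004, 0.678, 0.735, 0.0]
ft_force: [0.2, -1.4, -2.2]
opening: 0.0478
```

```bash
python3 go.py 0 -.071 .0315 0 c;python3 - <<'E'
from h import *
c,p,d=shot('wrist','w6.png')
E
```

```text
t 12.1 pos [ 0.6314 -0.0739  0.1505] crate [-0.0024 -0.0699] yaw 4.56 tilt z [-0.005   0.0052 -1.    ] open 0.0478 f [ 0.2 -1.4 -2.2] j [-0.28  0.25  1.72  0.    1.18 -0.36]
shift cm in current axes [-0.18  0.29 11.9 ]  in target axes [-0.11  0.24 11.9 ] turn deg [-0.26 -0.32  0.08]
```

View pics/w6.png

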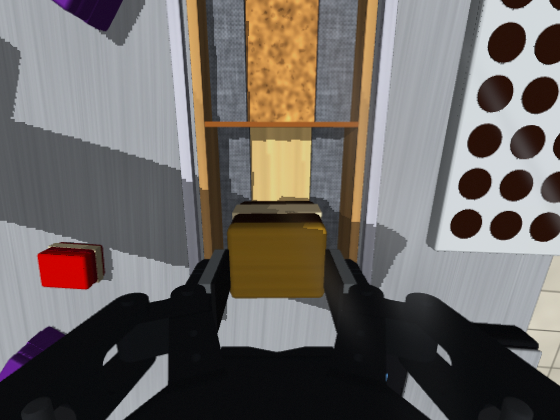

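step_arm --deltas '[-0.2,-0.3,0,-0.1,0.1,2,4.5,0,0,0,0,0,2.5,4.5,0,0,0,0,0,2.5,4.5,0,0,0,0,0,2,4.5,0,0,0,0,0,1.5,4.5,0,0,0,0,0,0.6,4.5,0,0,0,0,0,0,4.5]'

```text
time: 12.85
ee_pos: [0.6332, -0.0749, 0.0406]
orientation: [0.0, 0.679, 0.734, 0.0]
ft_force: [0.2, -0.3, -2.0]
opening: 0.0476
```

```bash
python3 go.py 0 -.071 .0315 0 c
```

```text
t 12.85 pos [ 0.6332 -0.0749  0.0406] crate [-0.0007 -0.071 ] yaw 4.46 tilt z [ 7.e-04  4.e-04 -1.e+00] open 0.0476 f [ 0.2 -0.3 -2. ] j [-0.28  0.38  1.78  0.    0.98 -0.35]
shift cm in current axes [0.   0.07 0.91]  in target axes [0.   0.07 0.91] turn deg [ 0.04 -0.02 -0.02]
```

step_arm --deltas '[0,0,0,0,0,0.6,4.5,0,0,0,0,0,0.4,4.5,0,0,0,0,0,0,4.5]'

```text
time: 13.15
ee_pos: [0.6347, -0.0745, 0.0323]
orientation: [0.002, 0.679, 0.734, 0.001]
ft_force: [0.0, -0.1, 1.1]
opening: 0.0481
```

step_arm --deltas '[0,0,0,0,0,0.1,4.5,0,0,0,0,0,0,4.5]'

```text
time: 13.35
ee_pos: [0.6349, -0.0746, 0.0322]
orientation: [0.002, 0.679, 0.734, 0.001]
ft_force: [-2.1, -0.7, 4.3]
opening: 0.0478
```

Touched down. Release, rise, then head to the low tin.

step_arm --deltas '[0,0,0,0,0,-0.1,4.8,0,0,0,0,0,0,6.8,0,0,0,0,0,0,6.8,0,0,0,0,0,-2,6.8,0,0,0,0,0,-4,6.8,0,0,0,0,0,-4,6.8,0,0,0,0,0,-4,6.8,0,0,0,0,0,-1,6.8,0,0,0,0,0,0,6.8]'

```text
time: 14.25
ee_pos: [0.6348, -0.0745, 0.1837]
orientation: [0.003, 0.679, 0.734, 0.002]
ft_force: [-0.2, -0.1, -0.7]
opening: 0.0678
```

```bash
python3 go.py .413 -.172 .17 0;python3 wt.py w7.png red .036;python3 wt.py w7.png br .066
```

```text
t 14.25 pos [ 0.6348 -0.0745  0.1837] crate [ 0.001  -0.0708] yaw 4.51 tilt z [ 0.0067 -0.0012 -1.    ] open 0.0678 f [-0.2 -0.1 -0.7] j [-0.28  0.22  1.69  0.    1.22 -0.35]
shift cm in current axes [ -7.97 -22.89   1.24]  in target axes [ -9.75 -22.18   1.37] turn deg [0.38 0.08 4.51]
px [ 79. 256.] [  54  239   50   35 1533] center [ 415.9 -168.7] size [53.2 41.8] long-axis yaw 0.5
px [274. 152.] [ 193    0  171  274 7253] center [630.8 -31.6] size [140.8 248.7] long-axis yaw -85.5
px [277. 196.] [ 252  176   51   41 1957] center [633.7 -72.5] size [48.7 40. ] long-axis yaw 5.8
px [278. 240.] [ 253  221   49   38 1786] center [ 637.5 -118.2] size [49.1 40.4] long-axis yaw 4.5
```

View pics/w7.png

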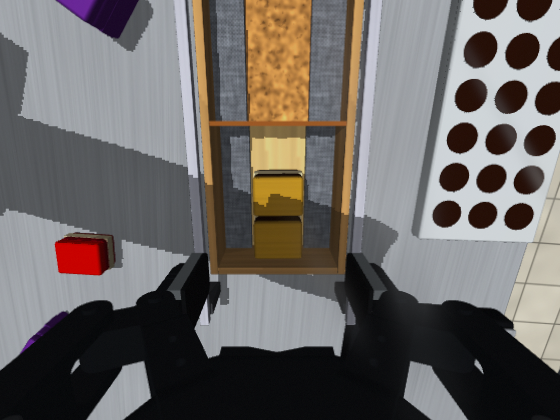

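step_arm --deltas '[0.4,0,4,0,0,0,7.5,0,0,0,-1.6,-3.7,0,7.5,0,0,0,-1.6,-3.7,0,7.5,0,0,0,-1.6,-3.7,0,7.5,0,0,0,-1.6,-3.7,0,7.5,0,0,0,-1.5,-3.6,0,7.5,0,0,0,-1.5,-3.6,1,7.5,0,0,0,0,0,1,7.5,0,0,0,0,0,0,7.5]'

```text
time: 15.25
ee_pos: [0.4119, -0.169, 0.1586]
orientation: [-0.005, 0.705, 0.71, -0.002]
ft_force: [-1.0, -0.5, 0.1]
opening: 0.0753
```

```bash
python3 go.py .415 -.1705 .010 0.5;python3 wt.py w8.png red .036
```

```text
t 15.25 pos [ 0.4119 -0.169   0.1586] crate [-0.2286 -0.1476] yaw 0.4 tilt z [-0.0104  0.004  -0.9999] open 0.0753 f [-1.  -0.5  0.1] j [-0.62 -0.19  2.16 -0.    1.19 -0.62]
shift cm in current axes [-0.21  0.46 14.86]  in target axes [-0.15  0.31 14.86] turn deg [-0.59 -0.23 -0.1 ]
px [278. 197.] [ 254  178   50   39 1851] center [ 412.4 -170.1] size [48.7 39.2] long-axis yaw 0.6
```

View pics/w8.png

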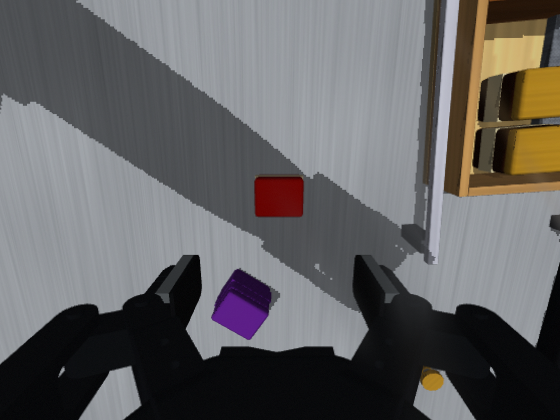

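step_arm --deltas '[-0.2,-0.2,0,-0.1,0,3,7.5,0,0,0,0,0,3.5,7.5,0,0,0,0,0,3.5,7.5,0,0,0,0,0,2.5,7.5,0,0,0,0,0,1.2,7.5,0,0,0,0,0,0.4,7.5,0,0,0,0,0,0,7.5]'

```text
time: 16.0
ee_pos: [0.4146, -0.1716, 0.0214]
orientation: [0.001, 0.704, 0.71, -0.002]
ft_force: [0.1, 0.7, 0.7]
opening: 0.0749
```

```bash
python3 go.py .4124 -.1701 .011 0.6
```

```text
t 16.0 pos [ 0.4146 -0.1716  0.0214] crate [-0.2261 -0.1503] yaw 0.55 tilt z [-0.0016 -0.0036 -1.    ] open 0.0749 f [0.1 0.7 0.7] j [-0.62  0.03  2.24 -0.01  0.87 -0.62]
shift cm in current axes [ 0.15 -0.22  1.04]  in target axes [ 0.15 -0.22  1.04] turn deg [-0.1   0.2  -0.05]
```

step_arm --deltas '[0,0.2,0,0.1,-0.2,0.6,7.5,0,0,0,0,0,0.3,7.5,0,0,0,0,0,0,4.5,0,0,0,0,0,0,4.5,0,0,0,0,0,0,4.5,0,0,0,0,0,0,4.5]'

```text
time: 16.6
ee_pos: [0.412, -0.1708, 0.0126]
orientation: [-0.0, 0.704, 0.71, -0.001]
ft_force: [0.3, -0.0, 0.0]
opening: 0.045
```

step_arm --deltas '[0,0,0,0,0,-2,4.5,0,0,-4,0,0,-3,4.5,0,0,0,0,0,-4,4.5,0,0,0,0,0,-4,4.5,0,0,0,0,0,-2,4.5,0,0,0,0,0,0,4.5]'

```text
time: 17.2
ee_pos: [0.4143, -0.1721, 0.1664]
orientation: [0.004, 0.679, 0.734, -0.0]
ft_force: [-0.5, -0.6, 0.0]
opening: 0.0452
```

```bash
python3 go.py 0 .072 .16 0 c
```

```text
t 17.2 pos [ 0.4143 -0.1721  0.1664] crate [-0.2265 -0.1509] yaw 4.51 tilt z [ 0.0053 -0.0051 -1.    ] open 0.0452 f [-0.5 -0.6  0. ] j [-0.62 -0.2   2.15 -0.    1.18 -0.7 ]
shift cm in current axes [22.28 22.66  0.63]  in target axes [22.29 22.65  0.64] turn deg [0.28 0.32 0.03]
```

```bash
python3 wt.py w9.png red .036
python3 - <<'E'
from h import *
print(proj(cal('side'),np.array([.414,-.172,.17])))
c,p,d=shot('side','s9.png')
cv2.imwrite('pics/s9c.png',cv2.resize(p[150:350,200:420,::-1],None,fx=3,fy=3))
E
```

```text
px [275. 191.] [ 251  171   49   41 1765] center [ 412.3 -170.3] size [48.6 39.6] long-axis yaw 0.5
[295.96068476 240.00311832]
```

View pics/w9.png

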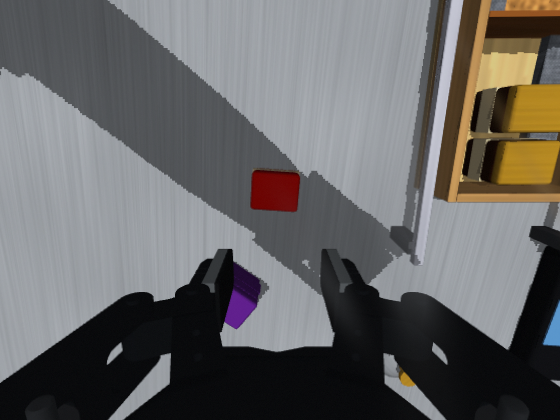

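View pics/s9c.png

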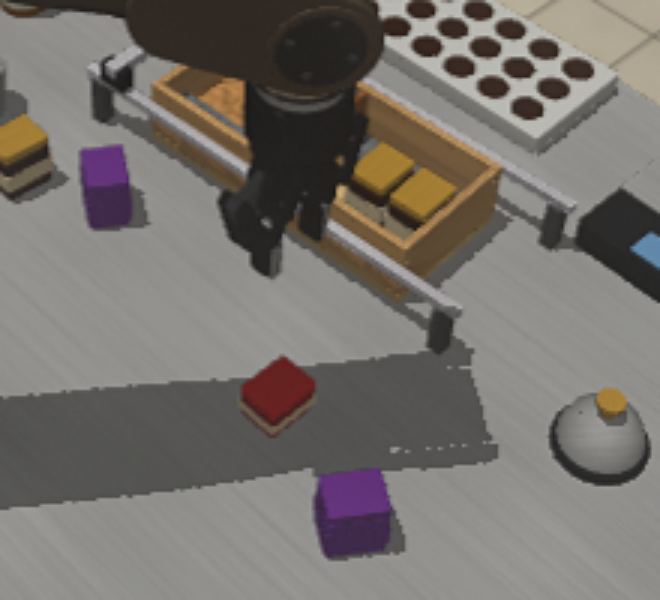

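step_arm --deltas '[0,0,4,0,0,3,7.5,0,0,0,0,0,3.5,7.5,0,0,0,0,0,3.5,7.5,0,0,0,0,0,2.5,7.5,0,0,0,0,0,1.3,7.5,0,0,0,0,0,0.8,7.5,0,0,0,0,0,0.6,7.5,0,0,0,0,0,0,7.5]'

```text
time: 18.1
ee_pos: [0.4119, -0.1707, 0.0102]
orientation: [-0.001, 0.704, 0.71, -0.001]
ft_force: [-0.1, -0.3, -0.1]
opening: 0.0747
```

```bash
python3 go.py .4123 -.1703 .008 0.6;  python3 - <<'E'
from h import *
c,p,d=shot('side','s10.png')
cv2.imwrite('pics/s10c.png',cv2.resize(p[180:320,220:380,::-1],None,fx=4,fy=4))
E
```

```text
t 18.1 pos [ 0.4119 -0.1707  0.0102] crate [-0.2288 -0.1493] yaw 0.5 tilt z [-0.0019 -0.     -1.    ] open 0.0747 f [-0.1 -0.3 -0.1] j [-0.62  0.05  2.25 -0.    0.85 -0.63]
shift cm in current axes [0.04 0.04 0.22]  in target axes [0.04 0.04 0.22] turn deg [-0.11  0.   -0.1 ]
```

View pics/s10c.png

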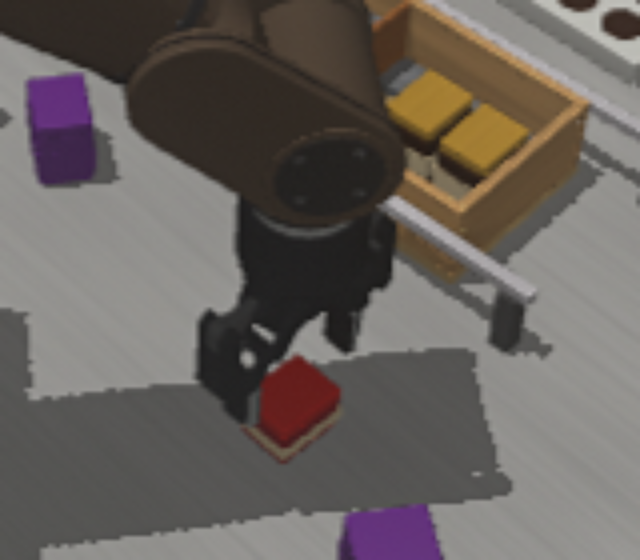

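Fingers straddle the tin. Close further this time.

step_arm --deltas '[0,0,0,0,0,0.2,7.5,0,0,0,0,0,0,3.5,0,0,0,0,0,0,3.5,0,0,0,0,0,0,3.5,0,0,0,0,0,0,3.5]'

```text
time: 18.65
ee_pos: [0.412, -0.1707, 0.0085]
orientation: [-0.0, 0.704, 0.71, -0.001]
ft_force: [0.9, 1.1, 0.1]
opening: 0.0348
```

```bash
python3 go.py;  python3 - <<'E'
from h import *
c,p,d=shot('side','s11.png')
cv2.imwrite('pics/s11c.png',cv2.resize(p[180:320,220:380,::-1],None,fx=4,fy=4))
E
```

```text
t 18.65 pos [ 0.412  -0.1707  0.0085] crate [-0.2287 -0.1493] yaw 0.51 tilt z [-1.4e-03 -4.0e-04 -1.0e+00] open 0.0348 f [0.9 1.1 0.1] j [-0.62  0.05  2.25 -0.    0.84 -0.63]
```

View pics/s11c.png

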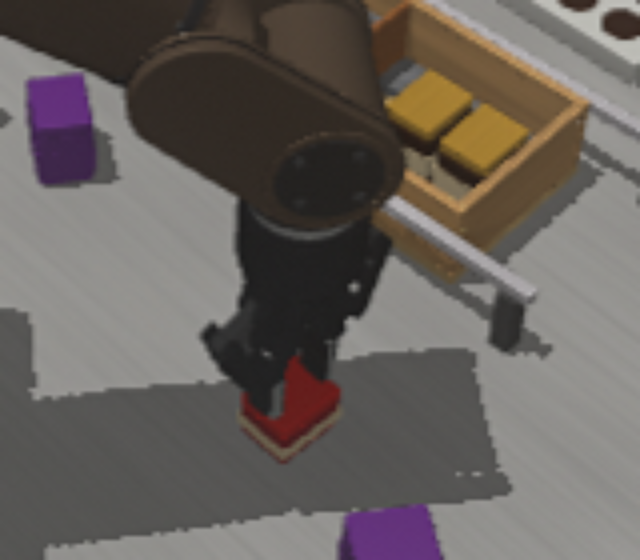

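Run:
```python
from h import *
c,p,d=shot('wrist','w11.png')
W=cloud(c,d)
for v in range(180,400,12): print(v,[tuple((W[v,u]*1000).round(0).astype(int)) for u in (200,225,250,277,300,325,350)])
```

```text
180 [(np.int64(365), np.int64(-135), np.int64(-1)), (np.int64(380), np.int64(-135), np.int64(0)), (np.int64(395), np.int64(-134), np.int64(0)), (np.int64(412), np.int64(-134), np.int64(0)), (np.int64(426), np.int64(-134), np.int64(-1)), (np.int64(441), np.int64(-134), np.int64(-1)), (np.int64(456), np.int64(-134), np.int64(-1))]
192 [(np.int64(365), np.int64(-142), np.int64(-1)), (np.int64(380), np.int64(-142), np.int64(-1)), (np.int64(395), np.int64(-142), np.int64(0)), (np.int64(412), np.int64(-142), np.int64(1)), (np.int64(426), np.int64(-142), np.int64(0)), (np.int64(441), np.int64(-142), np.int64(-1)), (np.int64(456), np.int64(-141), np.int64(-1))]
204 [(np.int64(365), np.int64(-149), np.int64(1)), (np.int64(380), np.int64(-150), np.int64(0)), (np.int64(395), np.int64(-149), np.int64(1)), (np.int64(412), np.int64(-149), np.int64(0)), (np.int64(426), np.int64(-149), np.int64(-1)), (np.int64(441), np.int64(-149), np.int64(0)), (np.int64(457), np.int64(-149), np.int64(-1))]
216 [(np.int64(412), np.int64(-103), np.int64(179)), (np.int64(379), np.int64(-157), np.int64(0)), (np.int64(
[... 4558 characters left out ...]
), np.int64(126))]
384 [(np.int64(397), np.int64(-152), np.int64(131)), (np.int64(401), np.int64(-153), np.int64(130)), (np.int64(406), np.int64(-161), np.int64(122)), (np.int64(412), np.int64(-161), np.int64(122)), (np.int64(417), np.int64(-161), np.int64(122)), (np.int64(422), np.int64(-153), np.int64(130)), (np.int64(427), np.int64(-153), np.int64(130))]
396 [(np.int64(397), np.int64(-154), np.int64(132)), (np.int64(402), np.int64(-153), np.int64(133)), (np.int64(406), np.int64(-160), np.int64(126)), (np.int64(412), np.int64(-161), np.int64(126)), (np.int64(417), np.int64(-161), np.int64(125)), (np.int64(421), np.int64(-152), np.int64(133)), (np.int64(426), np.int64(-153), np.int64(133))]
```

View pics/w11.png

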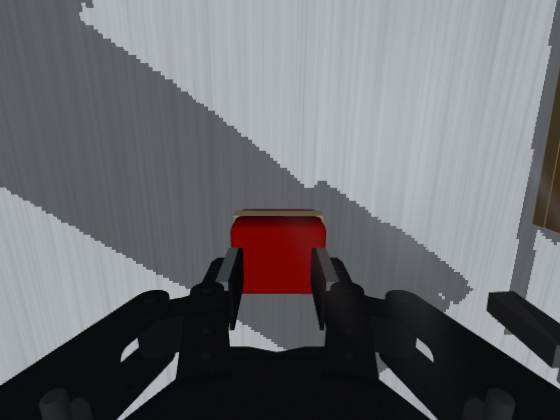

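Run:
```python
from h import *
s=bot.state();R=Q(s['orientation']);p=s['ee_pos'];c=cal('wrist')
for y in(-.0175,.0175):
  for x in (-.011,.011):
    for b in(0,.006,.01,.019,.03,.04): print(y,x,b,proj(c,p+R@np.array([x,y,-b])).round(0))
```

```text
-0.0175 -0.011 0 [249. 258.]
-0.0175 -0.011 0.006 [248. 262.]
-0.0175 -0.011 0.01 [247. 265.]
-0.0175 -0.011 0.019 [246. 272.]
-0.0175 -0.011 0.03 [243. 282.]
-0.0175 -0.011 0.04 [241. 293.]
-0.0175 0.011 0 [248. 224.]
-0.0175 0.011 0.006 [247. 228.]
-0.0175 0.011 0.01 [246. 230.]
-0.0175 0.011 0.019 [244. 235.]
-0.0175 0.011 0.03 [242. 243.]
-0.0175 0.011 0.04 [240. 251.]
0.0175 -0.011 0 [305. 258.]
0.0175 -0.011 0.006 [306. 262.]
0.0175 -0.011 0.01 [307. 265.]
0.0175 -0.011 0.019 [308. 272.]
0.0175 -0.011 0.03 [310. 282.]
0.0175 -0.011 0.04 [313. 293.]
0.0175 0.011 0 [306. 224.]
0.0175 0.011 0.006 [307. 228.]
0.0175 0.011 0.01 [308. 230.]
0.0175 0.011 0.019 [309. 236.]
0.0175 0.011 0.03 [312. 243.]
0.0175 0.011 0.04 [314. 251.]
```

step_arm --deltas '[0,0,0,0,0,-2,3.5,0,0,0,0,0,-3,3.5,0,0,0,0,0,-2,3.5,0,0,0,0,0,0,3.5]'

```text
time: 19.15
ee_pos: [0.4142, -0.1721, 0.0814]
orientation: [0.003, 0.704, 0.71, -0.0]
ft_force: [0.6, 0.1, 0.4]
opening: 0.0351
```

Run:
```python
from h import *
s=bot.state();print(s['ee_pos'],s['opening'])
c,p,d=shot('wrist','w12.png')
R=Q(s['orientation']);T=(cloud(c,d)-s['ee_pos'])@R*1000
np.save('pics/T12.npy',T)
m=(T[...,2]<40)&(T[...,2]>-60)&(np.abs(T[...,1])<60)&(np.abs(T[...,0])<20)&(d>0)
q=T[m]; o=np.argsort(-q[:,2])[:30]; print(q[o][::3].round(0))
c,p,d=shot('side','s12.png')
cv2.imwrite('pics/s12c.png',cv2.resize(p[180:320,220:380,::-1],None,fx=4,fy=4))
```

```text
[ 0.41415713 -0.17210294  0.08142402] 0.03510839371537659
[[ -5. -18. -28.]
 [ -5.  17. -29.]
 [-11. -18. -29.]
 [ -6.  17. -29.]
 [  6.  17. -29.]
 [ -5.  17. -30.]
 [ -9.  17. -30.]
 [  5. -18. -30.]
 [-10.  17. -30.]
 [  4.  17. -30.]]
```

View pics/w12.png

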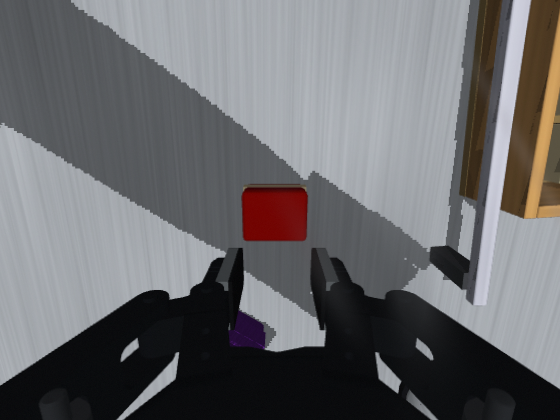

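View pics/s12c.png

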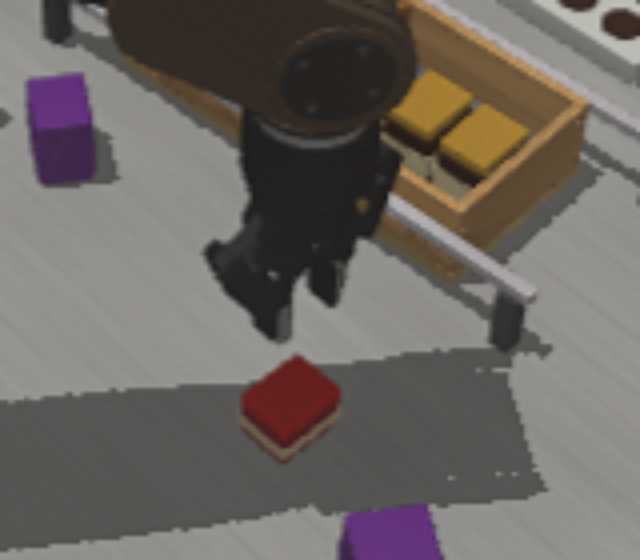

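step_arm --deltas '[0,0,0,0,0,0,7.5,0,0,0,0,0,0,7.5,0,0,0,0,0,0,7.5,0,0,0,0,0,3,7.5,0,0,0,0,0,3,7.5,0,0,0,0,0,1.5,7.5,0,0,0,0,0,0.8,7.5,0,0,0,0,0,0.5,7.5,0,0,0,0,0,0,7.5]'

```text
time: 20.15
ee_pos: [0.4117, -0.1706, -0.0099]
orientation: [-0.001, 0.704, 0.71, -0.001]
ft_force: [-0.6, -0.5, -0.1]
opening: 0.0752
```

```bash
python3 go.py .4123 -.1703 -.014 0.5;python3 - <<'E'
from h import *
c,p,d=shot('side','s13.png')
cv2.imwrite('pics/s13c.png',cv2.resize(p[180:320,220:380,::-1],None,fx=4,fy=4))
E
```

```text
t 20.15 pos [ 0.4117 -0.1706 -0.0099] crate [-0.2289 -0.1492] yaw 0.5 tilt z [-2.2e-03  2.0e-04 -1.0e+00] open 0.0752 f [-0.6 -0.5 -0.1] j [-0.62  0.09  2.25 -0.    0.8  -0.63]
shift cm in current axes [0.03 0.06 0.41]  in target axes [0.03 0.06 0.41] turn deg [-0.12 -0.01  0.  ]
```

View pics/s13c.png

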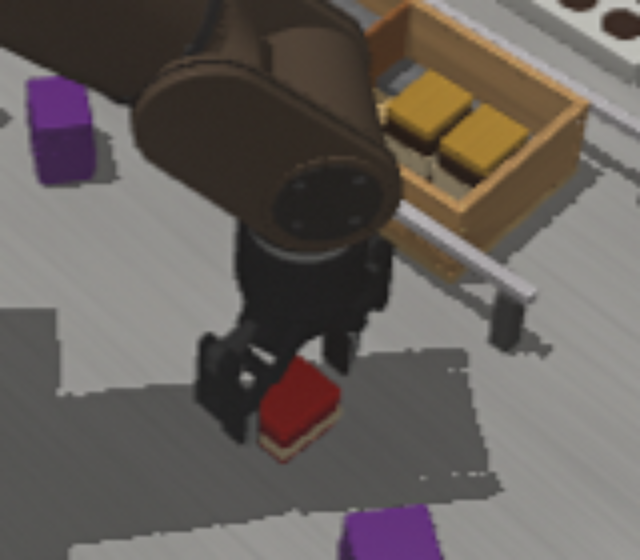

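step_arm --deltas '[0,0,0,0,0,0.4,7.5,0,0,0,0,0,0,3.5,0,0,0,0,0,0,3.5,0,0,0,0,0,0,3.5,0,0,0,0,0,0,3.5]'

```text
time: 20.7
ee_pos: [0.4124, -0.171, -0.0131]
orientation: [0.0, 0.704, 0.71, -0.001]
ft_force: [0.3, 0.1, 3.7]
opening: 0.0493
```

```bash
python3 go.py .4123 -.1703 -.014 0.5;python3 - <<'E'
from h import *
c,p,d=shot('side','s14.png')
cv2.imwrite('pics/s14c.png',cv2.resize(p[180:320,220:380,::-1],None,fx=4,fy=4))
E
```

```text
t 20.7 pos [ 0.4124 -0.171  -0.0131] crate [-0.2283 -0.1496] yaw 0.51 tilt z [-6.e-04 -1.e-03 -1.e+00] open 0.0493 f [0.3 0.1 3.7] j [-0.62  0.1   2.25 -0.    0.79 -0.63]
shift cm in current axes [ 0.07 -0.    0.09]  in target axes [ 0.07 -0.    0.09] turn deg [-0.03  0.06  0.01]
```

View pics/s14c.png

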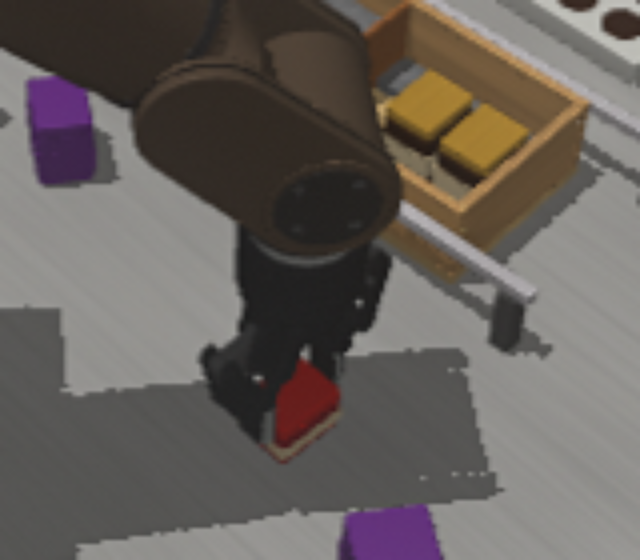

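step_arm --deltas '[0,0,0,0,0,-2,3.5,0,0,-4,0,0,-3,3.5,0,0,0,0,0,-4,3.5,0,0,0,0,0,-4,3.5,0,0,0,0,0,-1,3.5,0,0,0,0,0,0,3.5]'

```text
time: 21.35
ee_pos: [0.4129, -0.1712, 0.1277]
orientation: [0.001, 0.679, 0.734, -0.0]
ft_force: [-0.6, -0.6, -1.5]
opening: 0.0489
```

```bash
python3 go.py 0 .072 .11 0 c
```

```text
t 21.35 pos [ 0.4129 -0.1712  0.1277] crate [-0.2278 -0.1498] yaw 4.51 tilt z [ 0.0014 -0.0023 -1.    ] open 0.0489 f [-0.6 -0.6 -1.5] j [-0.62 -0.16  2.19 -0.    1.11 -0.7 ]
shift cm in current axes [22.18 22.79  1.75]  in target axes [22.18 22.78  1.77] turn deg [0.07 0.14 0.03]
```

step_arm --deltas '[0,0,0,3.2,3.2,0,3.5,0,0,0,3.2,3.2,0,3.5,0,0,0,3.2,3.2,0,3.5,0,0,0,3.2,3.2,0,3.5,0,0,0,3.2,3.2,0,3.5,0,0,0,3.2,3.2,0,3.5,0,0,0,3,3.6,0.7,3.5,0,0,0,0,0,1,3.5,0,0,0,0,0,0,3.5,0,0,0,0,0,0,3.5]'

```text
time: 22.35
ee_pos: [0.6196, 0.0682, 0.106]
orientation: [-0.003, 0.679, 0.734, -0.003]
ft_force: [0.6, -0.5, -1.1]
opening: 0.0492
```

```bash
python3 go.py 0 .072 .018 0 c;python3 - <<'E'
from h import *
c,p,d=shot('wrist','w15.png')
E
```

```text
t 22.35 pos [0.6196 0.0682 0.106 ] crate [-0.003   0.0726] yaw 4.48 tilt z [-7.3e-03 -1.0e-04 -1.0e+00] open 0.0492 f [ 0.6 -0.5 -1.1] j [-0.05  0.27  1.78 -0.    1.1  -0.13]
shift cm in current axes [-0.07  0.37  8.79]  in target axes [-0.06  0.3   8.8 ] turn deg [-0.42 -0.02  0.  ]
```

View pics/w15.png

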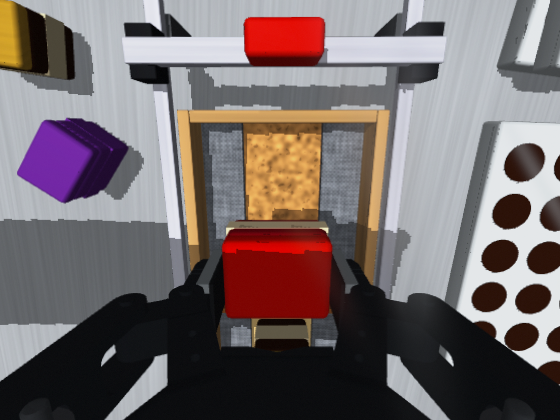

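step_arm --deltas '[-0.2,0,0,0,0.1,2,3.5,0,0,0,0,0,2.5,3.5,0,0,0,0,0,2,3.5,0,0,0,0,0,1.2,3.5,0,0,0,0,0,0.5,3.5,0,0,0,0,0,0,3.5,0,0,0,0,0,0,3.5]'

```text
time: 23.1
ee_pos: [0.6239, 0.0684, 0.0282]
orientation: [0.001, 0.679, 0.734, 0.001]
ft_force: [-0.5, 0.7, 0.4]
opening: 0.049
```

```bash
python3 go.py 0 .072 .018 0 c
```

```text
t 23.1 pos [0.6239 0.0684 0.0282] crate [0.0012 0.0726] yaw 4.48 tilt z [ 0.004  0.    -1.   ] open 0.049 f [-0.5  0.7  0.4] j [-0.05  0.38  1.81  0.    0.95 -0.13]
shift cm in current axes [-0.06 -0.13  1.02]  in target axes [-0.06 -0.12  1.02] turn deg [0.23 0.02 0.  ]
```

step_arm --deltas '[0,0,0,0,-0.1,0.5,3.5,0,0,0,0,0,0.3,3.5,0,0,0,0,0,0,3.5]'

```text
time: 23.4
ee_pos: [0.6216, 0.0687, 0.0185]
orientation: [0.0, 0.679, 0.734, 0.0]
ft_force: [-0.7, 0.0, -1.1]
opening: 0.0488
```

step_arm --deltas '[0,0,0,0,0,0.2,3.5,0,0,0,0,0,0,3.5]'

```text
time: 23.6
ee_pos: [0.6222, 0.0687, 0.017]
orientation: [0.001, 0.679, 0.734, 0.001]
ft_force: [0.1, 0.1, -0.9]
opening: 0.0493
```

step_arm --deltas '[0,0,0,0,0,0.15,3.5,0,0,0,0,0,0,4.8,0,0,0,0,0,0,6.8,0,0,0,0,0,0,6.8,0,0,0,0,0,-2,6.8,0,0,0,0,0,-4,6.8,0,0,0,0,0,-4,6.8,0,0,0,0,0,-4,6.8,0,0,0,0,0,-1,6.8,0,0,0,0,0,0,6.8]'

```text
time: 24.6
ee_pos: [0.6232, 0.0685, 0.1679]
orientation: [0.003, 0.679, 0.734, 0.002]
ft_force: [-0.0, 0.3, -0.0]
opening: 0.0678
```

```bash
python3 go.py .417 .179 .16 -3.5;python3 wt.py w16.png red .066;python3 wt.py w16.png br .058
```

```text
t 24.6 pos [0.6232 0.0685 0.1679] crate [0.0006 0.0727] yaw 4.5 tilt z [ 7.e-03 -1.e-04 -1.e+00] open 0.0678 f [-0.   0.3 -0. ] j [-0.05  0.21  1.74  0.    1.19 -0.13]
shift cm in current axes [ 12.63 -19.7    0.65]  in target axes [  9.77 -21.26   0.79] turn deg [0.4  0.01 8.  ]
px [275. 199.] [ 249  179   53   42 2103] center [622.   69.3] size [48.7 39.6] long-axis yaw 4.4
px [45. 51.] [  10   21   70   61 3327] center [420.3 179.2] size [39.2 53.2] long-axis yaw -2.7
px [233. 226.] [206 124 103 148 955] center [575.9  42.4] size [ 80.1 170.5] long-axis yaw -52.6
px [342. 204.] [337 140  11 132 477] center [685.4  63.5] size [  4.  130.7] long-axis yaw -85.5
px [219. 310.] [216 277   8  71 232] center [570.8 -60.7] size [ 3.6 85.7] long-axis yaw -85.4
px [278. 329.] [ 255  311   47   41 1169] center [634.6 -78.6] size [50.2 50.9] long-axis yaw -85.6
```

View pics/w16.png

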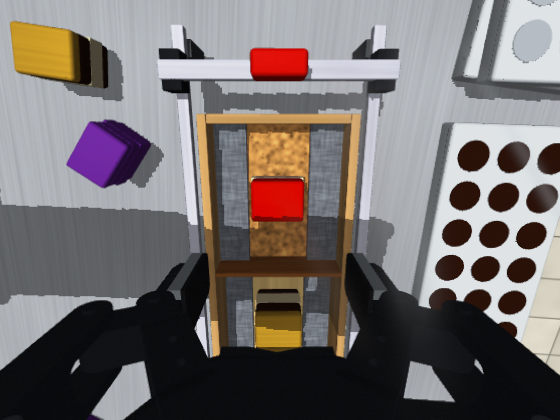

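step_arm --deltas '[0,0,7.5,0,0,0,7.5,0,0,0,2,-4.2,0,7.5,0,0,0,2,-4.2,0,7.5,0,0,0,2,-4.2,0,7.5,0,0,0,2,-4.2,0,7.5,0,0,0,1.9,-4.2,0,7.5,0,0,0,0,0,0,7.5,0,0,0,0,0,0,7.5,0,0,0,0,0,0,7.5]'

```text
time: 25.6
ee_pos: [0.4174, 0.178, 0.164]
orientation: [0.0, 0.726, 0.688, -0.0]
ft_force: [0.2, -0.0, 0.2]
opening: 0.0747
```

```bash
python3 wt.py w17.png br .058; python3 go.py .417 .178 0.005 -3
```

```text
px [276. 196.] [ 251  176   51   41 2054] center [416.9 181.4] size [38.9 48.2] long-axis yaw -3.0
px [487. 221.] [426 212 133  20 725] center [623.  146.4] size [124.    7.2] long-axis yaw 4.3
px [543. 283.] [ 529  226   30  124 1740] center [685.7  66.3] size [ 16.9 143.8] long-axis yaw -85.5
px [460. 407.] [453 389  22  31 266] center [615.2 -82.5] size [19.4 52.6] long-axis yaw -60.0
t 25.65 pos [0.4178 0.1779 0.1643] crate [-0.1956  0.1978] yaw -3.06 tilt z [ 7.e-04 -3.e-04 -1.e+00] open 0.0752 f [ 0.4 -0.3  1. ] j [ 0.18 -0.18  2.14 -0.    1.18  0.23]
shift cm in current axes [ 1.000e-02 -9.000e-02  1.593e+01]  in target axes [ 0.   -0.08 15.93] turn deg [ 0.04  0.01 -0.06]
```

View pics/w17.png

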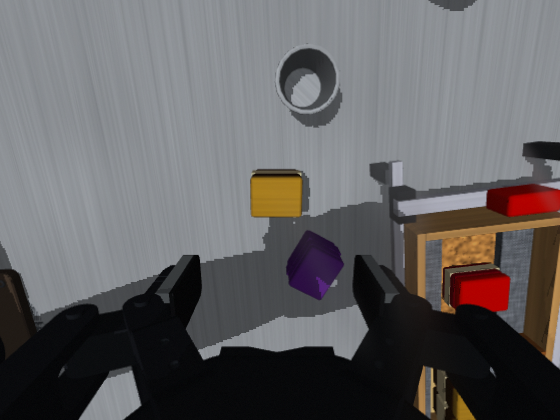

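step_arm --deltas '[0,0,0,0.35,-0.1,3,7.5,0,0,0,0,0,4,7.5,0,0,0,0,0,4,7.5,0,0,0,0,0,3,7.5,0,0,0,0,0,1.5,7.5,0,0,0,0,0,0.7,7.5,0,0,0,0,0,0,7.5,0,0,0,0,0,0,7.5]'

```text
time: 26.45
ee_pos: [0.4179, 0.1819, 0.0038]
orientation: [0.001, 0.726, 0.688, 0.001]
ft_force: [-0.1, -0.2, -0.5]
opening: 0.075
```

```bash
python3 go.py .4169 .1814 0.0 -3
```

```text
t 26.45 pos [0.4179 0.1819 0.0038] crate [-0.1952  0.2018] yaw -3.03 tilt z [ 3.2e-03  4.0e-04 -1.0e+00] open 0.075 f [-0.1 -0.2 -0.5] j [ 0.19  0.08  2.23 -0.    0.83  0.24]
shift cm in current axes [-0.06 -0.1   0.38]  in target axes [-0.06 -0.1   0.38] turn deg [ 0.18 -0.03 -0.03]
```

step_arm --deltas '[0,0,0,0,0,0.2,7.5,0,0,0,0,0,0,3.5,0,0,0,0,0,0,3.5,0,0,0,0,0,0,3.5,0,0,0,0,0,0,3.5]'

```text
time: 26.95
ee_pos: [0.4174, 0.1822, 0.0019]
orientation: [0.001, 0.725, 0.688, 0.001]
ft_force: [0.2, 0.3, 5.3]
opening: 0.0492
```

step_arm --deltas '[0,0,0,0,0,-2,3.5,0,0,-7.5,0,0,-3,3.5,0,0,0,0,0,-4,3.5,0,0,0,0,0,-4,3.5,0,0,0,0,0,-2,3.5,0,0,0,0,0,0,3.5]'

```text
time: 27.55
ee_pos: [0.4184, 0.1825, 0.1541]
orientation: [0.003, 0.679, 0.734, 0.003]
ft_force: [1.7, 0.3, -2.2]
opening: 0.0493
```

```bash
python3 go.py 0 -.0255 .14 0 c
```

```text
t 27.55 pos [0.4184 0.1825 0.1541] crate [-0.1947  0.2023] yaw 4.51 tilt z [ 0.0087  0.0014 -1.    ] open 0.0493 f [ 1.7  0.3 -2.2] j [ 0.19 -0.17  2.15 -0.    1.15  0.11]
shift cm in current axes [-22.79  19.44   1.57]  in target axes [-22.78  19.47   1.41] turn deg [ 0.5  -0.04  0.03]
```

step_arm --deltas '[0,0,0,-3.3,2.8,0,3.5,0,0,0,-3.3,2.8,0,3.5,0,0,0,-3.3,2.8,0,3.5,0,0,0,-3.3,2.8,0,3.5,0,0,0,-3.3,2.8,0,3.5,0,0,0,-3.3,2.8,0.5,3.5,0,0,0,-2.9,2.7,0.5,3.5,0,0,0,0,0,0.5,3.5,0,0,0,0,0,0,3.5,0,0,0,0,0,0,3.5]'

```text
time: 28.55
ee_pos: [0.6267, -0.028, 0.1339]
orientation: [-0.001, 0.679, 0.734, -0.0]
ft_force: [-0.1, 0.4, -1.5]
opening: 0.049
```

```bash
python3 go.py 0 -.0247 .010 0 c;python3 - <<'E'
from h import *
c,p,d=shot('wrist','w18.png')
E
```

```text
t 28.55 pos [ 0.6267 -0.028   0.1339] crate [-0.0035 -0.0238] yaw 4.53 tilt z [-0.0027  0.0013 -1.    ] open 0.049 f [-0.1  0.4 -1.5] j [-0.21  0.25  1.76  0.    1.14 -0.29]
shift cm in current axes [-0.11  0.38 12.39]  in target axes [-0.09  0.35 12.39] turn deg [-0.15 -0.09  0.05]
```

View pics/w18.png

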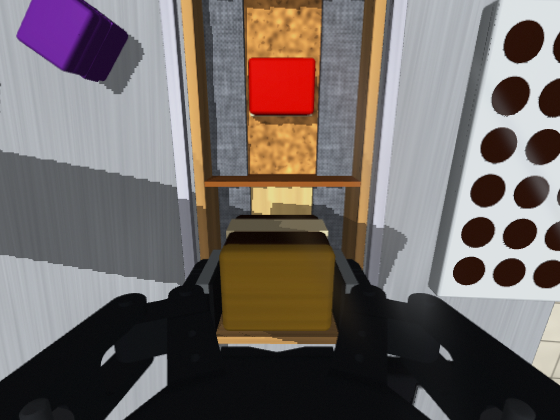

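step_arm --deltas '[0,0,0,-0.1,0.2,2,3.5,0,0,0,0,0,2,3.5,0,0,0,0,0,1.5,3.5,0,0,0,0,0,0,3.5,0,0,0,0,0,0,3.5]'

```text
time: 29.1
ee_pos: [0.6306, -0.0293, 0.0815]
orientation: [0.001, 0.679, 0.735, 0.001]
ft_force: [0.8, 1.0, -2.0]
opening: 0.049
```

```bash
python3 go.py 0 -.0247 .010 0 c
```

```text
t 29.1 pos [ 0.6306 -0.0293  0.0815] crate [ 0.0003 -0.0254] yaw 4.54 tilt z [ 1.6e-03  2.0e-04 -1.0e+00] open 0.049 f [ 0.8  1.  -2. ] j [-0.21  0.31  1.78  0.    1.05 -0.29]
shift cm in current axes [ 0.07 -0.04  7.15]  in target axes [ 0.07 -0.03  7.15] turn deg [ 0.09 -0.    0.06]
```

step_arm --deltas '[0,0,0,0.05,0,1.5,3.5,0,0,0,0,0,1.5,3.5,0,0,0,0,0,1.5,3.5,0,0,0,0,0,1,3.5,0,0,0,0,0,0.5,3.5,0,0,0,0,0,0,3.5]'

```text
time: 29.7
ee_pos: [0.63, -0.0292, 0.0199]
orientation: [-0.0, 0.679, 0.734, 0.0]
ft_force: [-0.3, 0.4, -1.7]
opening: 0.0491
```

```bash
python3 go.py 0 -.0247 .010 0 c
```

```text
t 29.7 pos [ 0.63   -0.0292  0.0199] crate [-0.0003 -0.0253] yaw 4.49 tilt z [-7.e-04  6.e-04 -1.e+00] open 0.0491 f [-0.3  0.4 -1.7] j [-0.21  0.4   1.8   0.    0.95 -0.29]
shift cm in current axes [0.06 0.03 0.99]  in target axes [0.06 0.03 0.99] turn deg [-0.03 -0.04  0.01]
```

Sliding in free. Last centimetre.

step_arm --deltas '[0,0,0,0,0,0.5,3.5,0,0,0,0,0,0.4,3.5,0,0,0,0,0,0,3.5]'

```text
time: 30.0
ee_pos: [0.6306, -0.0293, 0.012]
orientation: [0.0, 0.679, 0.734, 0.0]
ft_force: [0.2, 0.4, -1.1]
opening: 0.0496
```

step_arm --deltas '[0,0,0,0,0,0.1,3.5,0,0,0,0,0,0,3.5]'

```text
time: 30.2
ee_pos: [0.631, -0.0293, 0.0115]
orientation: [0.001, 0.679, 0.734, 0.001]
ft_force: [-0.0, 0.2, -2.4]
opening: 0.049
```

step_arm --deltas '[0,0,0,0,0,0.15,3.5,0,0,0,0,0,0,3.5]'

```text
time: 30.4
ee_pos: [0.631, -0.0293, 0.01]
orientation: [0.001, 0.679, 0.734, 0.001]
ft_force: [-1.0, -0.2, -0.9]
opening: 0.0496
```

step_arm --deltas '[0,0,0,0,0,0,4.8,0,0,0,0,0,0,6.8,0,0,0,0,0,0,6.8,0,0,0,0,0,-2,6.8,0,0,0,0,0,-4,6.8,0,0,0,0,0,-4,6.8,0,0,0,0,0,-4,6.8,0,0,0,0,0,-4,6.8,0,0,0,0,0,-2,6.8,0,0,0,0,0,0,6.8]'

```text
time: 31.4
ee_pos: [0.6331, -0.0298, 0.2155]
orientation: [0.005, 0.679, 0.734, 0.003]
ft_force: [0.1, 0.8, -0.1]
opening: 0.0682
```

```bash
python3 go.py 0 .186 .20 0 c; python3 wt.py w19.png br .066;  python3 wt.py w19.png red .066; python3 wt.py w19.png red .113
```

```text
t 31.4 pos [ 0.6331 -0.0298  0.2155] crate [ 0.0028 -0.0261] yaw 4.51 tilt z [ 0.0114 -0.0019 -0.9999] open 0.0682 f [ 0.1  0.8 -0.1] j [-0.21  0.18  1.68  0.    1.27 -0.29]
shift cm in current axes [21.21 -0.28  1.49]  in target axes [21.21 -0.28  1.55] turn deg [0.64 0.16 0.03]
px [270. 129.] [ 197    1  152  293 8342] center [628.7  -4.7] size [140.6 304.2] long-axis yaw -85.6
px [273. 190.] [ 251  173   45   36 1589] center [630.6 -31. ] size [48.7 39. ] long-axis yaw 4.4
px [273. 226.] [ 252  210   44   34 1461] center [634.1 -72.4] size [48.9 39.4] long-axis yaw 4.3
px [273. 263.] [ 252  247   43   33 1341] center [ 637.4 -117.7] size [48.7 41.4] long-axis yaw 5.4
px [274.  93.] [ 250   73   50   43 2051] center [622.2  67.3] size [48.6 38.8] long-axis yaw 4.5
```

View pics/w19.png

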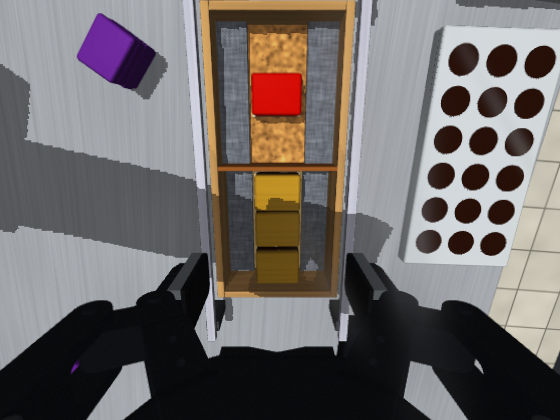

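Run:
```python
from h import *
c,p,d=shot('wrist'); W=cloud(c,d)
for u,v in[(273,190),(273,226),(273,263),(274,93)]: print(np.median(W[v-8:v+9,u-8:u+9,2]).round(4))
shot('side','s19.png')
```

```text
0.0661
0.066
0.0659
0.0661
```

View pics/s19.png

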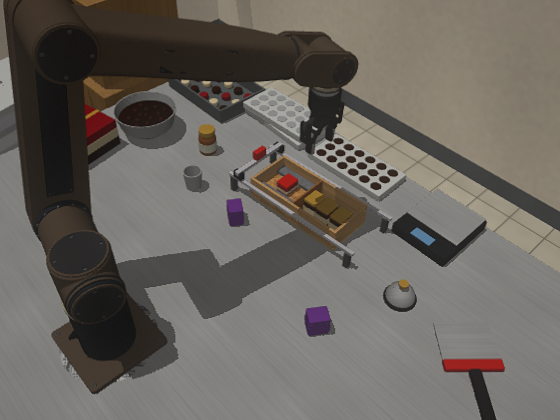

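step_arm --deltas '[0.3,0,0,4,0,0,6.8,0,0,0,4,0,0,6.8,0,0,0,4,0,0,6.8,0,0,0,4,0,0,6.8,0,0,0,4,0,0,6.8,0,0,0,1,0,0,6.8,0,0,0,0,0,0,6.8,0,0,0,0,0,0,6.8]'

```text
time: 32.45
ee_pos: [0.6137, 0.1792, 0.2086]
orientation: [-0.002, 0.679, 0.734, -0.002]
ft_force: [0.2, 0.3, -0.1]
opening: 0.0679
```

```bash
python3 wt.py w20.png red .113; python3 go.py 0 .188 .065 0 c
```

```text
px [278. 202.] [257 193  43  20 839] center [614.2 179.1] size [38.8 18. ] long-axis yaw 4.6
t 32.5 pos [0.614  0.1787 0.2089] crate [-0.      0.1833] yaw 4.44 tilt z [-0.0049 -0.001  -1.    ] open 0.0681 f [-0.3 -0.8  0.8] j [ 0.12  0.21  1.66 -0.    1.28  0.05]
shift cm in current axes [ 0.48  0.07 14.39]  in target axes [ 0.47  0.   14.39] turn deg [-0.28  0.04 -0.04]
```

View pics/w20.png

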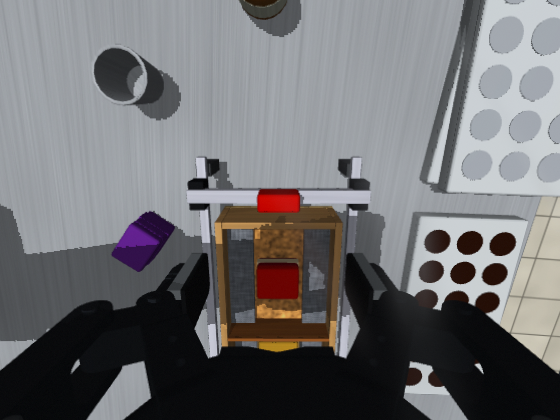

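step_arm --deltas '[0,0,0,0.05,0,3,6.8,0,0,0,0,0,4,6.8,0,0,0,0,0,3,6.8,0,0,0,0,0,2.5,6.8,0,0,0,0,0,1,6.8,0,0,0,0,0,0.3,6.8,0,0,0,0,0,0,6.8,0,0,0,0,0,0,6.8]'

```text
time: 33.3
ee_pos: [0.615, 0.1803, 0.0739]
orientation: [-0.0, 0.679, 0.734, -0.0]
ft_force: [-0.7, 0.2, 0.3]
opening: 0.0678
```

```bash
python3 go.py 0 .1837 .068 0 c
python3 - <<'E'
from h import *
c,p,d=shot('wrist','w21.png')
E
```

```text
t 33.3 pos [0.615  0.1803 0.0739] crate [0.0011 0.1848] yaw 4.48 tilt z [-1.e-04  1.e-04 -1.e+00] open 0.0678 f [-0.7  0.2  0.3] j [0.13 0.34 1.76 0.   1.04 0.05]
shift cm in current axes [-0.11 -0.11  0.59]  in target axes [-0.11 -0.11  0.59] turn deg [-0.01 -0.    0.  ]
```

View pics/w21.png

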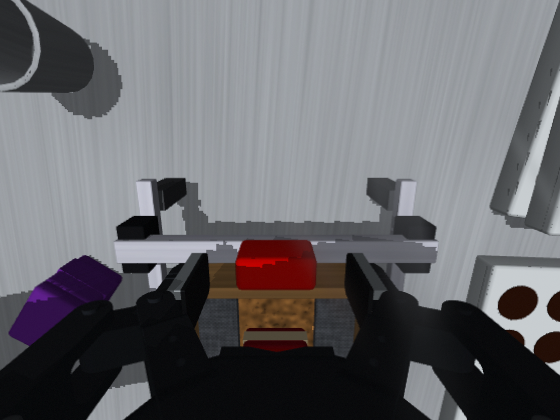

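step_arm --deltas '[0,0,0,-0.1,-0.1,0.5,6.8,0,0,0,0,0,0,6.8,0,0,0,0,0,0,3,0,0,0,0,0,0,3,0,0,0,0,0,0,3,0,0,0,0,0,0,3]' --squeeze 40

```text
time: 33.95
ee_pos: [0.6145, 0.1796, 0.0677]
orientation: [0.0, 0.679, 0.734, 0.001]
ft_force: [5.9, 1.0, -1.4]
opening: 0.0387
```

step_arm --deltas '[0,0,0,-1,0,0,3,0,0,0,-2,0,0,3,0,0,0,-2,0,0,3,0,0,0,0,0,0,3]'

```text
time: 34.35
ee_pos: [0.6186, 0.1276, 0.0677]
orientation: [0.001, 0.679, 0.734, -0.0]
ft_force: [6.0, -2.0, -1.3]
opening: 0.0392
```

```bash
python3 go.py 0 -.1713 .07 0 c
python3 - <<'E'
from h import *
c,p,d=shot('wrist','w22.png')
E
```

```text
t 34.35 pos [0.6186 0.1276 0.0677] crate [0.0006 0.1319] yaw 4.45 tilt z [ 0.001  -0.0014 -1.    ] open 0.0392 f [ 6.  -2.  -1.3] j [ 0.04  0.33  1.78 -0.    1.02 -0.03]
shift cm in current axes [-30.32  -0.04  -0.19]  in target axes [-30.32  -0.06  -0.23] turn deg [ 0.05  0.08 -0.03]
```

View pics/w22.png

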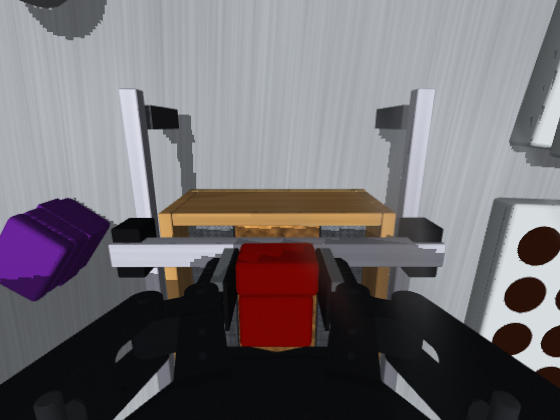

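step_arm --deltas '[0,0,0,-2.5,0,0,3,0,0,0,-2.5,0,0,3,0,0,0,-2.5,0,0,3,0,0,0,-2.5,0,0,3,0,0,0,-2.5,0,0,3,0,0,0,0,0,0,3]'

```text
time: 35.0
ee_pos: [0.6285, 0.002, 0.0677]
orientation: [0.001, 0.679, 0.734, -0.0]
ft_force: [5.4, -2.1, -1.6]
opening: 0.0393
```

step_arm --deltas '[0,0,0,-2.5,0,0,3,0,0,0,-2.5,0,0,3,0,0,0,-2.5,0,0,3,0,0,0,-2.5,0,0,3,0,0,0,-2.5,0,0,3,0,0,0,0,0,0,3]'

```text
time: 35.6
ee_pos: [0.6382, -0.1227, 0.0677]
orientation: [0.001, 0.679, 0.734, -0.0]
ft_force: [5.2, -1.8, -1.2]
opening: 0.0387
```

```bash
python3 go.py 0 -.1713 .07 0 c
```

```text
t 35.6 pos [ 0.6382 -0.1227  0.0677] crate [ 0.0006 -0.1191] yaw 4.41 tilt z [ 0.0018 -0.0024 -1.    ] open 0.0387 f [ 5.2 -1.8 -1.2] j [-0.35  0.37  1.74 -0.    1.03 -0.42]
shift cm in current axes [-5.22 -0.06 -0.22]  in target axes [-5.22 -0.06 -0.23] turn deg [ 0.09  0.15 -0.07]
```

Past all tins, nothing blocks. On to the stop.

step_arm --deltas '[0,0,0,-2,0,0,3,0,0,0,-1.5,0,0,3,0,0,0,-0.8,0,0,3,0,0,0,-0.5,0,0,3,0,0,0,0,0,0,3,0,0,0,0,0,0,3]'

```text
time: 36.2
ee_pos: [0.6417, -0.1672, 0.0677]
orientation: [0.0, 0.679, 0.734, 0.0]
ft_force: [5.5, 1.2, -0.9]
opening: 0.039
```

step_arm --deltas '[0,0,0,-0.4,0,0,3,0,0,0,-0.3,0,0,3,0,0,0,0,0,0,3,0,0,0,0,0,0,3]'

```text
time: 36.6
ee_pos: [0.6416, -0.1669, 0.0677]
orientation: [-0.005, 0.679, 0.734, 0.004]
ft_force: [2.7, 18.4, 5.1]
opening: 0.0391
```

```bash
python3 go.py 0 .1837 .07 0 c;python3 - <<'E'
from h import *
c,p,d=shot('wrist','w23.png')
E
```

```text
t 36.6 pos [ 0.6416 -0.1669  0.0677] crate [ 0.0006 -0.1634] yaw 4.47 tilt z [-0.0023  0.0126 -0.9999] open 0.0391 f [ 2.7 18.4  5.1] j [-0.41  0.4   1.7   0.01  1.05 -0.5 ]
shift cm in current axes [34.71 -0.06  0.21]  in target axes [34.71 -0.06 -0.23] turn deg [-0.07 -0.73 -0.01]
```

View pics/w23.png

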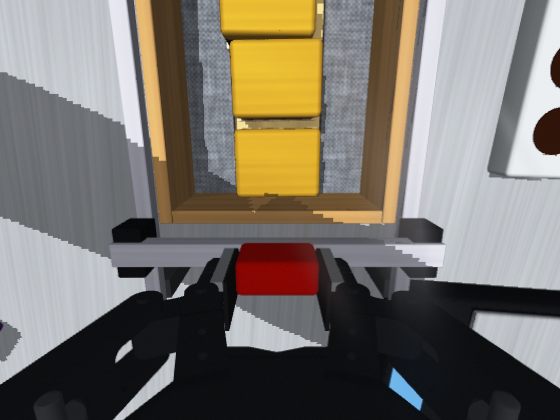

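step_arm --deltas '[0,0,0,1,0,0,3,0,0,0,2.5,0,0,3,0,0,0,2.5,0,0,3,0,0,0,2.5,0,0,3,0,0,0,2.5,0,0,3,0,0,0,2.5,0,0,3,0,0,0,2.5,0,0,3,0,0,0,2.5,0,0,3,0,0,0,0,0,0,3]'

```text
time: 37.55
ee_pos: [0.6276, 0.0127, 0.0677]
orientation: [0.0, 0.678, 0.735, 0.001]
ft_force: [6.1, 2.4, -1.1]
opening: 0.0387
```

step_arm --deltas '[0,0,0,2.5,0,0,3,0,0,0,2.5,0,0,3,0,0,0,2.5,0,0,3,0,0,0,2.5,0,0,3,0,0,0,2.5,0,0,3,0,0,0,2.5,0,0,3,0,0,0,1.2,0,0,3,0,0,0,0,0,0,3,0,0,0,0,0,0,3]'

```text
time: 38.45
ee_pos: [0.615, 0.1725, 0.0677]
orientation: [0.0, 0.679, 0.734, 0.001]
ft_force: [6.0, 1.7, -1.2]
opening: 0.0388
```

```bash
python3 go.py 0 .186 .07 0 c
```

```text
t 38.45 pos [0.615  0.1725 0.0677] crate [0.0006 0.177 ] yaw 4.52 tilt z [ 0.0015  0.0011 -1.    ] open 0.0388 f [ 6.   1.7 -1.2] j [0.11 0.35 1.77 0.   1.03 0.04]
shift cm in current axes [ 0.9  -0.06 -0.23]  in target axes [ 0.9  -0.06 -0.23] turn deg [ 0.09 -0.06  0.04]
```

step_arm --deltas '[0,0,0,0.6,0,0,3,0,0,0,0.5,0,0,3,0,0,0,0,0,0,3]'

```text
time: 38.75
ee_pos: [0.6143, 0.1824, 0.0677]
orientation: [0.001, 0.679, 0.734, 0.0]
ft_force: [4.6, 0.7, -1.5]
opening: 0.0391
```

step_arm --deltas '[0,0,0,0,0,0,5,0,0,0,0,0,0,6.8,0,0,0,0,0,0,6.8,0,0,0,0,0,0,6.8,0,0,0,0,0,-2,6.8,0,0,0,0,0,-3,6.8,0,0,0,0,0,-4,6.8,0,0,0,0,0,-4,6.8,0,0,0,0,0,0,6.8]'

```text
time: 39.65
ee_pos: [0.6167, 0.183, 0.2054]
orientation: [0.003, 0.679, 0.734, 0.004]
ft_force: [0.7, 0.5, 0.2]
opening: 0.068
```

```bash
python3 wt.py w24.png red .113; python3 go.py .5842 -.371 .2 4.5
```

```text
px [273. 204.] [252 194  43  21 845] center [614.1 182.2] size [38.4 18.8] long-axis yaw 4.3
t 39.7 pos [0.615  0.1828 0.2018] crate [0.0014 0.1872] yaw 4.51 tilt z [ 4.8e-03  7.0e-04 -1.0e+00] open 0.0678 f [-0.5 -1.   0.1] j [0.13 0.21 1.67 0.   1.26 0.05]
shift cm in current axes [-54.96  -7.43   0.12]  in target axes [-54.96  -7.42   0.18] turn deg [ 0.28 -0.02  0.01]
```

View pics/w24.png

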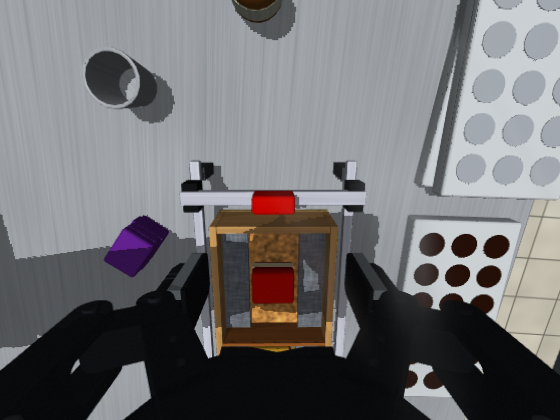

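step_arm --deltas '[0.2,0,0,-4,-0.5,0,0,0,0,0,-4.5,-0.6,0,0,0,0,0,-4.5,-0.6,0,0,0,0,0,-4.5,-0.6,0,0,0,0,0,-4.5,-0.6,0,0,0,0,0,-4.5,-0.6,0,0,0,0,0,-4.5,-0.6,0,0,0,0,0,-4.5,-0.6,0,0,0,0,0,-4.5,-0.6,0,0,0,0,0,-4.5,-0.6,0,0,0,0,0,-4.5,-0.6,0,0]'

```text
time: 40.8
ee_pos: [0.5852, -0.3123, 0.1951]
orientation: [-0.004, 0.679, 0.734, -0.003]
ft_force: [0.6, -0.6, -0.5]
opening: -0.0003
```

step_arm --deltas '[0,0,0,-4,-0.6,0,0,0,0,0,-2,-0.4,0,0,0,0,0,0,0,0,0,0,0,0,0,0,0,0,0,0,0,0,0,0,0]'

```text
time: 41.3
ee_pos: [0.5815, -0.3698, 0.1969]
orientation: [-0.003, 0.678, 0.735, -0.002]
ft_force: [0.1, -0.7, 0.6]
opening: 0.0001
```

```bash
python3 wt.py w25.png br .06; python3 go.py .5842 -.371 .1 4.5
python3 - <<'E'
from h import *
s=bot.state();c,p,d=shot('wrist')
R=Q(s['orientation']);T=(cloud(c,d)-s['ee_pos'])@R*1000
m=(T[...,2]<30)&(T[...,2]>-60)&(np.abs(T[...,1])<30)&(np.abs(T[...,0])<20)&(d>0)
q=T[m]; o=np.argsort(-q[:,2])[:40]; print(q[o][::4].round(0))
E
```

```text
px [280. 193.] [269 183  22  22 383] center [ 583.2 -370.3] size [22.1 22.6] long-axis yaw -85.3
t 41.35 pos [ 0.5816 -0.3698  0.1972] crate [-0.0751 -0.361 ] yaw 4.62 tilt z [-7.3e-03  2.0e-04 -1.0e+00] open 0.0001 f [ 0.5 -0.6 -0.1] j [-0.71  0.33  1.54 -0.    1.28 -0.79]
shift cm in current axes [-0.15  0.32  9.72]  in target axes [-0.14  0.25  9.72] turn deg [-0.41 -0.05  0.12]
[[  9.  -5. -30.]
 [  9.  -4. -31.]
 [ 10.  -6. -31.]
 [ 10.  -5. -32.]
 [ 10.  -3. -32.]
 [ 10.   5. -32.]
 [ 10.  -1. -33.]
 [ 10.  -6. -33.]
 [ 10.   0. -33.]
 [ 10.  -4. -33.]]
```

View pics/w25.png

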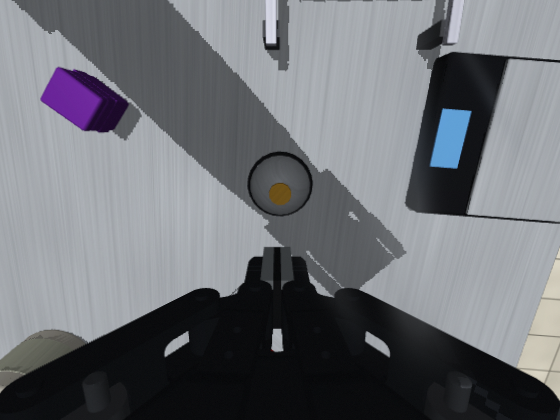

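step_arm --deltas '[-0.2,0,0,-0.1,0.1,3,0,0,0,0,0,0,4,0,0,0,0,0,0,3,0,0,0,0,0,0,2,0,0,0,0,0,0,1.5,0,0,0,0,0,0,0,0,0,0,0,0,0,0,0]'

```text
time: 42.1
ee_pos: [0.5824, -0.3726, 0.0633]
orientation: [-0.001, 0.679, 0.735, -0.001]
ft_force: [-0.4, 0.2, 0.8]
opening: -0.0
```

```bash
python3 go.py .5837 -.3705 .032 4.5
python3 - <<'E'
from h import *
c,p,d=shot('wrist','w26.png')
E
```

```text
t 42.1 pos [ 0.5824 -0.3726  0.0633] crate [-0.0745 -0.3639] yaw 4.54 tilt z [-0.0025 -0.0011 -1.    ] open -0.0 f [-0.4  0.2  0.8] j [-0.71  0.46  1.63 -0.    1.06 -0.79]
shift cm in current axes [0.2  0.15 3.13]  in target axes [0.2  0.15 3.13] turn deg [-0.15  0.05  0.04]
```

View pics/w26.png

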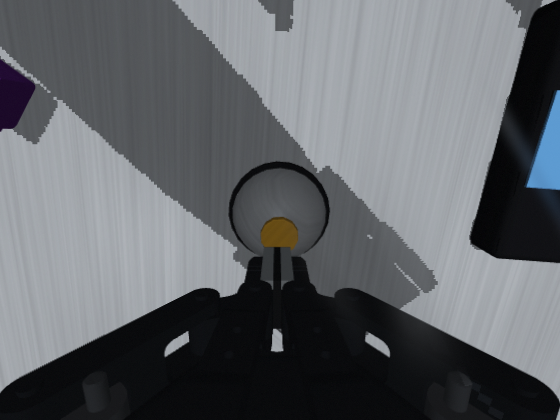

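step_arm --deltas '[0,0,0,0.2,0.1,1.5,0,0,0,0,0,0,1,0,0,0,0,0,0,0.4,0,0,0,0,0,0,0,0]'

```text
time: 42.55
ee_pos: [0.5817, -0.37, 0.0321]
orientation: [-0.003, 0.679, 0.734, -0.001]
ft_force: [-0.4, 0.9, 1.4]
opening: 0.0001
```

step_arm --deltas '[0,0,0,0,0,0.3,0,0,0,0,0,0,0.2,0,0,0,0,0,0,0,0]'

```text
time: 42.85
ee_pos: [0.5827, -0.3709, 0.0288]
orientation: [-0.001, 0.679, 0.734, -0.001]
ft_force: [-1.3, 0.3, 2.1]
opening: 0.0
```

step_arm --deltas '[0,0,0,0,0,0.4,0,0,0,0,0,0,0.2,0,0,0,0,0,0,0,0,0,0,0,0,0,0,0]'

```text
time: 43.25
ee_pos: [0.583, -0.3711, 0.0242]
orientation: [-0.001, 0.679, 0.734, -0.001]
ft_force: [-2.5, 1.8, 7.7]
opening: -0.0004
```

step_arm --deltas '[0,0,0,0,0,0.3,0,0,0,0,0,0,0,0,0,0,0,0,0,0,0]'

```text
time: 43.55
ee_pos: [0.583, -0.3712, 0.024]
orientation: [-0.001, 0.679, 0.734, -0.001]
ft_force: [-6.9, 5.6, 17.9]
opening: -0.0001
```

Force rises to 18 N with no more travel: plunger is at its stop. Release and rise clear.

step_arm --deltas '[0,0,0,0,0,-0.5,0,0,0,0,0,0,-1.5,0,0,0,0,0,0,-3,0,0,0,0,0,0,-4,0,0,0,0,0,0,-4,0,0,0,0,0,0,-4,0,0,0,0,0,0,-2,0,0,0,0,0,0,0,0,0,0,0,0,0,0,0]'

```text
time: 44.45
ee_pos: [0.5827, -0.3704, 0.2085]
orientation: [-0.002, 0.679, 0.734, -0.001]
ft_force: [-0.0, 0.6, -1.0]
opening: -0.0003
```

```bash
python3 go.py
python3 - <<'E'
from h import *
c,p,d=shot('wrist','w27.png'); W=cloud(c,d)
h=cv2.cvtColor(p,cv2.COLOR_RGB2HSV);H,S,V=[h[...,i] for i in range(3)]
m=(H>12)&(H<30)&(S>115)&(V>50)&(np.abs(W[...,2]-.06)<.01)&(np.hypot(W[...,0]-.584,W[...,1]+.371)<.011)
print('plunger top z',np.median(W[m][:,2]),m.sum())
c,p,d=shot('top','t27.png'); shot('side','s27.png')
E
```

```text
t 44.45 pos [ 0.5827 -0.3704  0.2085] crate [-0.074  -0.3617] yaw 4.5 tilt z [-4.1e-03  2.0e-04 -1.0e+00] open -0.0003 f [-0.   0.6 -1. ] j [-0.71  0.32  1.53 -0.    1.3  -0.79]
plunger top z 0.0600500200186555 312
```

View pics/t27.png

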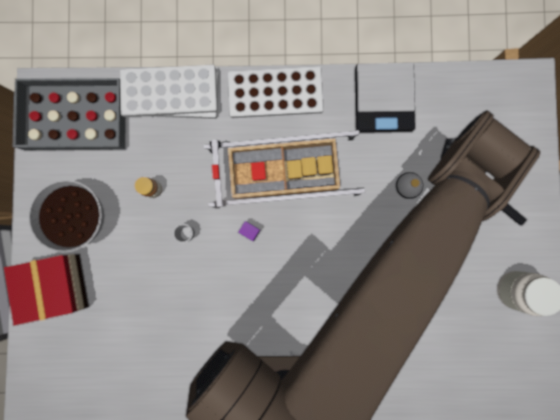

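View pics/s27.png

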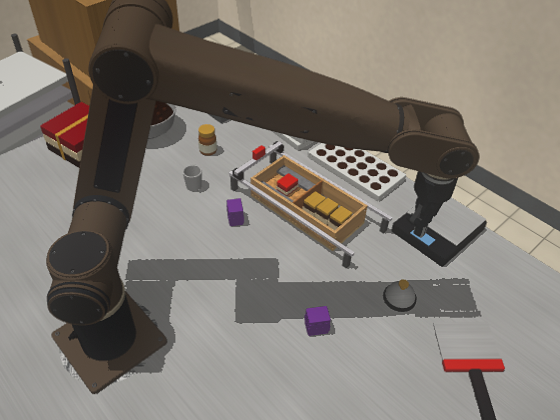

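```bash
python3 -c "
from bench import bot
print(bot.job_done(), bot.state()['time'])"
```

```text
the job is handed in; nothing more can be done
the job is handed in; nothing more can be done
```

The job is handed in, at about 45 s of the 210 s allowed. Every step was carried out, but no verdict was reported.

**Tins:** Four were present. The tall one in the shallow bay and the two other tall ones now stand in the deep bay, and the one low tin is in the shallow bay. All four lids measured about 66 mm above the table, under the 70 mm rim. The final top and side pictures show them still in place.

**Gauge bar:** I gripped the red block and slid the bar across. It passed over all the tins freely and met the far stop at about 18 N, after roughly 347 mm of hand travel. I then slid it back, and the grip measured 182 mm along world y, about 3 mm nearer home than where it started. I did not read the joint itself: the 0.34 m limit rests on feeling the stop, and home rests on the camera.

**Bell:** I pressed the plunger until the force rose to 18 N with no further travel, then let it up. Its top read 60.05 mm afterwards. The jar and cup look unmoved in the last pictures, and the gripper ended about 15 cm above the table-top items, touching nothing.

**Mismatch and failed grasp:** The real fingertips sit about 28 mm behind the reported tool point. Because of that, my first grasp of the low tin closed over its lid and had to be repeated lower. The first two tall tins were also held nearer their tops than I had planned.

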